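# Load the tumbler with cast wheels after testing the breaker

### The job

Get the bare cast wheels ready for tumbling. First prove the breaker on the bench power box: press its test button so that the lever drops, then lift the lever back up until it stays on. Then carry the tray by its bar to the tumbler and tip its castings off the open end into the bowl, put in the odd castings from the cutting mat (and any that went astray) too, lay the empty tray flat on the cutting mat again and set the lid squarely on the bowl, leaving the other things on the bench where they are.

Things in the scene. Friction and masses are not known exactly. Their poses are not given: they have to be found in the camera images.
- power_box: fixed grey bench power box, 150 mm deep (x), 220 mm wide (y); its top slopes at 25 degrees from 45 mm high at the front edge (-x) to 115 mm at the back; origin at the centre of its underside. On the slope, left of middle, a white breaker (96 mm up the slope, 122 mm wide, 10 mm proud) carries a grey round test button and a black lever; right of it a flat socket outlet
- rcd_test (a joint): travel of the test button, m: 0 released, 0.006 fully in. It moves square to the slope and springs back; 1 N starts it, 4.5 N takes it fully in. The breaker trips at about 0.0035
- test_top (a point): centre of the top of the test button, a grey round cap 21 mm across that stands 10 mm above the breaker's face
- rcd_lever (a joint): angle of the breaker lever, rad: 0 = on, up (leaning up the slope 18 degrees past vertical, held by its weight); 0.92 = tripped, dropped towards the low front edge. Pushed past about 0.32 it falls the rest of the way by itself; pushed back up to under about 0.25 it falls home to 0. Moving it takes less than 2 N
- lever_tip (a point): middle of the free end of the black lever, a paddle 30 mm wide (box y), 9 mm thick, end 46 mm from its pivot
- lever_pivot (a point): middle of the lever's pivot, a line along the box's y axis, 8 mm beneath the breaker's face, 60 mm to the left (box +y) of the test button; its axes are x up the slope, y along the pivot, z square to the slope
- tray: aluminium sorting tray, 190 mm long (x), 130 wide (y), floor 4 mm, walls 24 mm high at back and sides, open at its +x end, 0.24 kg; castings slide off it at a slope of 15 to 22 degrees. Origin: centre of its underside. A wooden carrying bar along y crosses its middle, 122 mm long between two straps, 10 mm thick (x), from 68 to 92 mm above the underside
- tray_mouth (a point): middle of the floor's edge at the tray's open end, 95 mm from the tray's centre
- mat: blue cutting mat, 320 by 220 mm (x, y), 3 mm thick, fixed; origin at the centre of its underside
- tumbler: fixed vibratory tumbler: black round base and open grey bowl on springs. Bowl 200 mm across outside and 190 mm inside at the rim, rim 170 mm above the bench, bowl floor at 65 mm, tapering to 164 mm inside at the floor; origin at the centre of its underside
- lid: grey round lid of the tumbler, 206 mm across, 5 mm thick, with a plug 170 mm across and 8 mm deep beneath, 0.16 kg; origin at the centre of the plug's underside. Seated, the flange lies on the bowl's rim and the origin is 162 mm above the tumbler's underside
- lid_knob (a point): on the axis of the lid's black upright knob, 28 mm across, which stands from 13 to 49 mm above the lid's origin; this point is 35 mm above the origin
- glue: small jar 44 mm across, 75 mm tall, standing on the bench; not part of the job
- screwdriver: screwdriver with a black handle, 170 mm long, lying on the bench; not part of the job
- tyre: finished black rubber tyre, 90 mm across, 36 mm thick, lying on the bench; not part of the job
- pliers: pliers with black grips, 165 mm long, lying on the bench; not part of the job
- cast1: bare cast-metal model wheel, a lugged disc 52 mm across and 24 mm thick, 50 g; origin at its centre, z along its axle; one of three to five lying flat on the tray (None if absent)
- cast2: bare cast-metal model wheel, a lugged disc 52 mm across and 24 mm thick, 50 g; origin at its centre, z along its axle; one of three to five lying flat on the tray (None if absent)
- cast3: bare cast-metal model wheel, a lugged disc 52 mm across and 24 mm thick, 50 g; origin at its centre, z along its axle; one of three to five lying flat on the tray (None if absent)
- cast4: bare cast-metal model wheel, a lugged disc 52 mm across and 24 mm thick, 50 g; origin at its centre, z along its axle; one of three to five lying flat on the tray (None if absent)
- cast5: bare cast-metal model wheel, a lugged disc 52 mm across and 24 mm thick, 50 g; origin at its centre, z along its axle; one of three to five lying flat on the tray (None if absent)
- odd1: bare cast-metal model wheel, a lugged disc 52 mm across and 24 mm thick, 50 g; origin at its centre, z along its axle; one of one to three odd ones lying flat on the cutting mat (None if absent)
- odd2: bare cast-metal model wheel, a lugged disc 52 mm across and 24 mm thick, 50 g; origin at its centre, z along its axle; one of one to three odd ones lying flat on the cutting mat (None if absent)
- odd3: bare cast-metal model wheel, a lugged disc 52 mm across and 24 mm thick, 50 g; origin at its centre, z along its axle; one of one to three odd ones lying flat on the cutting mat (None if absent)
Not all that is in view belongs to the job. What is shaped like the odd3 but blue or pink is not meant.

How it is judged:
By the outcome, as a careful person would: the job done as asked, in the order asked, and still so for the second after the job is handed in, with the robot touching nothing.
Of cast1, cast2, cast3, cast4, cast5 only 3 to 5 are there at a start; the rules pass over those that are not, and their reading is None.
Of odd1, odd2, odd3 only 1 to 3 are there at a start; the rules pass over those that are not, and their reading is None.
At some moment in a run one of odd1, odd2, odd3, lid may be knocked a few centimetres aside while the robot is not near it.
It also fails if it takes over 210 s, if anything falls off the work surface, if the arm or the gripper's body presses on something with over 40 N, if the wrist force passes 120 N, or if a joint passes its speed limit or range.

### The arm

A 6-joint arm with a two-finger parallel gripper is mounted at the origin on the work surface. World frame = base frame: x ahead of the robot, y to its left, z up, the work surface at z = 0. Lengths are in m, angles in rad, forces in N, time in s.
With the tool pointing down it reaches from about 0.275 to 0.975 m from the base axis. Payload 8.4 kg.
Tool frame: the origin (TCP) lies at the very end of the fingers, on their centre line; the grasp point (between the pads) lies 19 mm behind it (tcp_to_grasp is the distance from the TCP to the grasp point, in m); x points along the fingers, z is the direction in which the jaws open and shut, and the axes are right-handed (so a half turn about x gives the same grasp; the last joint's range is limited). The gripper opens to 92 mm and grips with 3 to 60 N. Pads are 20 mm wide; open, the fingers measure 128 mm over their backs; the gripper's body (75 mm by 189 mm) begins 69 mm behind the grasp point.
Start: joints at [1.231, 0.353, 1.633, -0, 1.155, -0.002], TCP at [0.207, 0.59, 0.215] pointing down, gripper open.
Joint ranges: [-2.63, 2.63], [-0.92, 2.1], [0.06, 2.66], [-1.3, 4.44], [0, 2.69], [-3.02, 3.02]. Speed limits (rad/s): [2.22, 2.22, 2.79, 3.14, 3.14, 3.14].

### API

Orientations are given as a 3x3 rotation matrix whose columns are the frame's x, y, z axes.
In Python, from workcell import get_obs, snapshot, camera_model, finish_job, boxes_of, mark_of, tcp_to_grasp gives the robot as it stands. The module is installed in compiled form; this text tells all that it offers.
- The arm moves only by the tool play_rows, never from a script. Its argument "commands" is a list of rows, each a list of 7 numbers: the turn, a rotation vector about the tool's x, y, z in degrees, then the shift along the tool's x, y, z in mm, then the closure in counts, from 0 (fully open) to 255 (shut). In form: [[wx, wy, wz, x, y, z, grip], ...]. A call has 1 to 20 rows; each row shifts and turns the commanded pose from where the row before left it, along the tool's axes as they then stand; what a row does not reach is not made up. A row lasts 1/12 s, in which the tool goes at most 41.7 mm and 7.16 degrees, less where a joint would pass 70% of its speed; a pose out of reach is approached as far as the arm can. A call is refused whole if a number of a shift passes 41.7 or a number of a turn 7.16, either way. A call with a gripper value outside its range is refused whole. The fingers move at their own pace and stop on an object; "newtons" is the grip in N (left out, the last holds). Time passes only in rows, so rows that do not move let the fingers close. It gives the time, the measured TCP pose, the force and the opening at its end, in the units of the state.
- get_obs(): the state, without advancing time (a new reading comes with each control period).
- snapshot(name): name is "scene" or "side" or "wrist"; returns the picture (384x512x3 uint8, blue, green, red); there is no depth.
- camera_model(name): a dict with "fx", "fy", "cx", "cy" (pixels), "rvec" (rotation vector, rad) and "tvec" (3), from world to camera coordinates, as OpenCV has them; the wrist camera has in their place "tool_from_camera" (4x4, takes a point from camera to tool coordinates, whose origin is the TCP and whose axes are the tool frame's). Camera axes: x right, y down, z forward; pixel columns grow to the right and rows downward; lengths in m; the calibration is good to about 2 mm. A picture is of the moment at which its call begins: read the wrist's pose just before it. camera_model takes no time and is no camera call.
- finish_job(): hands the job in, once; it reports no verdict.
Trained networks look in the newest picture that a camera, given by its name, has taken for a name from the list of things; names that differ only in an ending like _2 or _b are one class to them, and where a whole thing is asked for, a point or a joint stands for the part that bears it (a point fixed in the world has none). Each returns a list of dicts, best first, with "conf" (0 to 1); they miss things now and then, are a little off and sometimes report something else, mostly with a low value. They report only what shows in the picture. A call takes as long as a camera call. They do not tell look-alikes from the thing itself.
- boxes_of(camera, target): "at" ([x, y, z] in m, in world coordinates, good to about 4 mm: the middle of the surface that is visible of it).
- mark_of(camera, target): "at" ([x, y, z] in m, in world coordinates, good to about 4 mm: a listed point, or the origin of a listed thing).
The state is a dict: "time_s": time; "qpos": joint angles; "dq": joint speeds; "joint_torque": joint torques, N m; "tool_pos": TCP position; "orientation": TCP orientation; "contact_force": force on the tool from outside, world axes, zero at the start; "ft_torque": the same for the moment, N m; "grip_width": finger opening in m.
Only numpy, scipy, OpenCV 4.12 (cv2) and the standard library are available. Lean on these libraries where they do the work, as an engineer would, in place of code of your own. Each camera call takes 0.05 s, during which the arm holds its last target.

## Working session

There is one attempt and no reset: what is moved stays moved. The work goes in short steps, Python scripts to look and compute and a tool call to move; the robot and the scene stay as the last step left them, time stands still between calls to the robot, and variables do not carry over. Pictures are saved under pics/ and viewed, and the job is handed in when it is done.

Besides the shell and the picture viewer there is one more tool, called after ">>>" as a command line: name --pt "numbers of a row" for each row, then --argument value for the rest. play_rows: Moves the arm, as the interface text tells. Its arguments: {"type":"object","properties":{"commands":{"type":"array"},"newtons":{"type":"number"}},"required":["commands"]}

```bash
mkdir -p pics; ls; python3 - <<'E'
from workcell import *
import cv2,numpy as np
np.set_printoptions(precision=4,suppress=True)
o=get_obs()
for k,v in o.items(): print(k,np.array(v))
print(tcp_to_grasp)
for n in ["scene","side","wrist"]:
    cv2.imwrite(f"pics/{n}0.png",snapshot(n)); print(n,camera_model(n))
E
```

```text
pics
time_s 0.0
qpos [ 1.2306  0.3536  1.6341  0.      1.1552 -0.0024]
dq [ 0.002  -0.0015  0.0003 -0.0016 -0.0015  0.0013]
joint_torque [  0.0004 -59.3838 -33.4209   0.0696   0.0235  -0.0001]
tool_pos [0.207  0.5892 0.2139]
orientation [[-0.0005 -0.9435  0.3314]
 [-0.0013  0.3314  0.9435]
 [-1.      0.     -0.0013]]
contact_force [ 0.3499 -0.5956  0.3728]
ft_torque [0.0177 0.0111 0.0076]
grip_width 0.09213452180663445
0.0187
scene {'fx': 361.04810240129416, 'fy': 361.04810240129416, 'cx': 253.84044519242767, 'cy': 195.2067215858015, 'rvec': array([ 0.9308,  2.6424, -0.8954]), 'tvec': array([ 0.4198, -0.1819,  1.2917])}
side {'fx': 426.106202128909, 'fy': 426.106202128909, 'cx': 252.88387676150677, 'cy': 193.98781394323734, 'rvec': array([ 2.2443, -0.4788,  0.2331]), 'tvec': array([-0.4708,  0.211 ,  0.952 ])}
wrist {'fx': 268.8842477687422, 'fy': 268.8842477687422, 'cx': 259.1452082231417, 'cy': 190.44551753685522, 'tool_from_camera': array([[-0.0005, -0.2603,  0.9655, -0.1705],
       [ 0.0001, -0.9655, -0.2603,  0.074 ],
       [ 1.    ,  0.    ,  0.0005,  0.0003],
       [ 0.    ,  0.    ,  0.    ,  1.    ]])}
```

View pics/scene0.png

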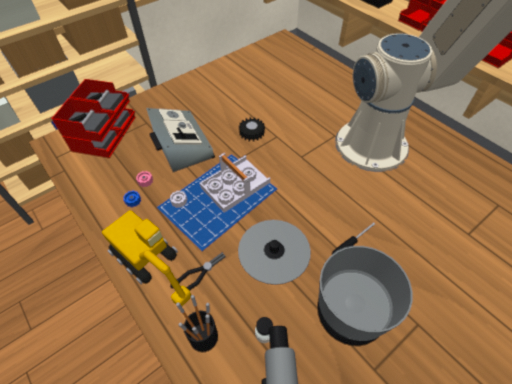

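View pics/side0.png

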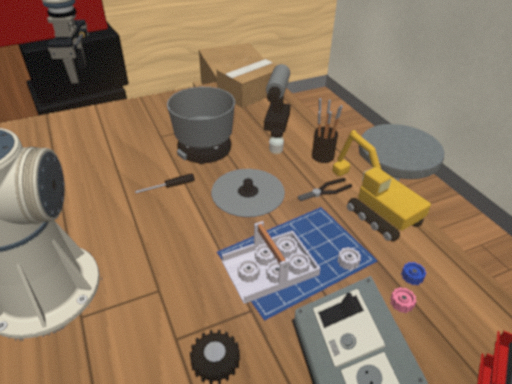

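View pics/wrist0.png

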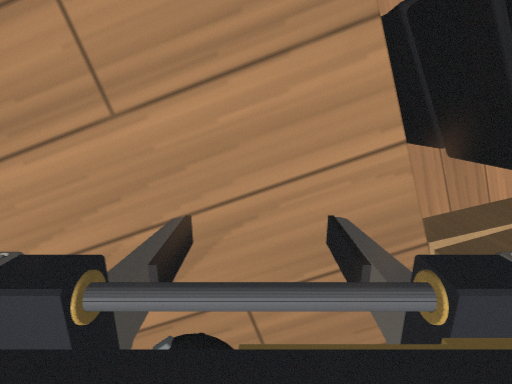

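```bash
python3 - <<'E'
from workcell import *
import numpy as np
np.set_printoptions(precision=3,suppress=True)
def s(l): return [(np.round(d["at"],3).tolist(),round(d["conf"],2)) for d in l]
for c in ["scene","side"]:
  for t in ["power_box","test_top","lever_tip","lever_pivot","tray","tray_mouth","mat","tumbler","lid","lid_knob","cast1","odd1","glue","screwdriver","tyre","pliers"]:
    print(c,t,s(mark_of(c,t)))
print(get_obs()["time_s"])
E
```

```text
scene power_box [([0.522, -0.426, -0.002], 0.57)]
scene test_top [([0.566, -0.148, 0.002], 0.51), ([0.508, -0.422, 0.098], 0.46)]
scene lever_tip [([0.549, -0.37, 0.125], 0.38)]
scene lever_pivot [([0.537, -0.372, 0.078], 0.39)]
scene tray [([0.49, -0.186, 0.019], 0.67), ([0.489, -0.155, 0.007], 0.62)]
scene tray_mouth [([0.392, -0.16, 0.006], 0.92), ([0.508, -0.426, 0.095], 0.53), ([0.546, -0.122, 0.017], 0.39)]
scene mat [([0.567, -0.153, 0.0], 0.62), ([0.393, -0.156, 0.004], 0.21)]
scene tumbler [([0.514, 0.365, 0.002], 0.97)]
scene lid [([0.55, 0.108, 0.001], 0.73)]
scene lid_knob [([0.489, -0.188, 0.018], 0.7), ([0.551, 0.107, 0.036], 0.64)]
scene cast1 [([0.436, -0.154, 0.017], 0.69), ([0.546, -0.126, 0.018], 0.68), ([0.552, -0.185, 0.022], 0.55), ([0.487, -0.126, 0.019], 0.49)]
scene odd1 [([0.779, -0.315, 0.01], 0.7), ([0.554, -0.185, 0.023], 0.63), ([0.67, -0.214, 0.016], 0.6), ([0.714, -0.357, 0.008], 0.56)]
scene glue [([0.489, -0.186, 0.021], 0.71), ([0.721, 0.269, -0.004], 0.66), ([0.509, -0.424, 0.097], 0.53)]
scene screwdriver [([0.347, 0.229, 0.002], 0.6)]
scene tyre 
[... 409 characters left out ...]
ide tray_mouth []
side mat [([0.57, -0.145, 0.003], 0.69)]
side tumbler [([0.512, 0.368, 0.001], 0.56)]
side lid [([0.55, 0.11, 0.003], 0.8)]
side lid_knob [([0.549, 0.106, 0.036], 0.88)]
side cast1 [([0.553, -0.183, 0.018], 0.83), ([0.434, -0.153, 0.018], 0.79), ([0.494, -0.186, 0.019], 0.6), ([0.546, -0.131, 0.02], 0.53), ([0.549, -0.376, 0.124], 0.31)]
side odd1 [([0.782, -0.31, 0.014], 0.81), ([0.665, -0.213, 0.015], 0.67), ([0.73, 0.029, -0.0], 0.2)]
side glue [([0.72, 0.267, 0.0], 0.66), ([0.436, -0.153, 0.014], 0.55)]
side screwdriver [([0.348, 0.229, -0.005], 0.85)]
side tyre [([0.294, -0.319, 0.002], 0.81)]
side pliers [([0.728, 0.028, 0.0], 0.9), ([0.568, -0.145, -0.0], 0.59)]
1.75
```

```bash
python3 - <<'E'
import cv2
a=cv2.imread("pics/scene0.png"); b=cv2.imread("pics/side0.png")
cv2.imwrite("pics/c1.png",cv2.resize(a[95:255,100:290],None,fx=4,fy=3.7,interpolation=cv2.INTER_CUBIC)[:600,:800])
cv2.imwrite("pics/c2.png",cv2.resize(b[200:384,210:430],None,fx=3.5,fy=3.2,interpolation=cv2.INTER_CUBIC)[:600,:800])
cv2.imwrite("pics/c3.png",cv2.resize(b[60:230,120:380],None,fx=3,fy=3,interpolation=cv2.INTER_CUBIC)[:600,:800])
E
```

```text
(no output)
```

View pics/c1.png

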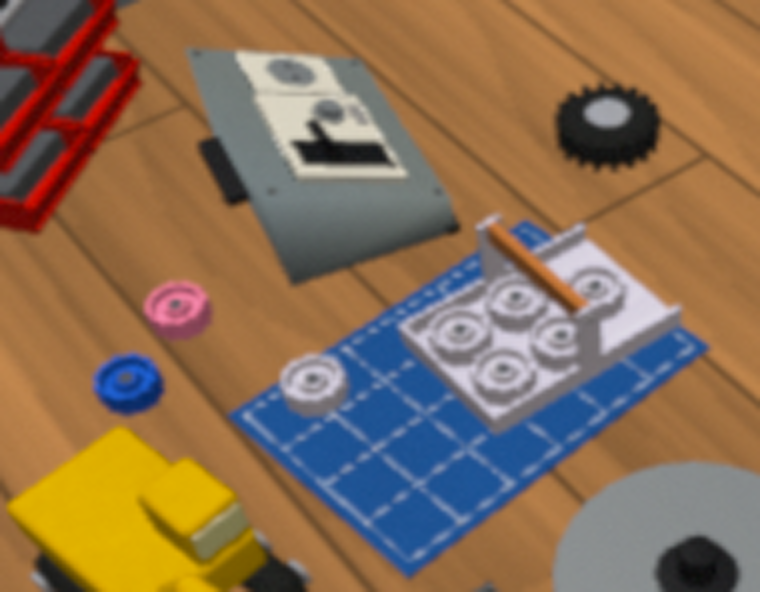

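View pics/c2.png

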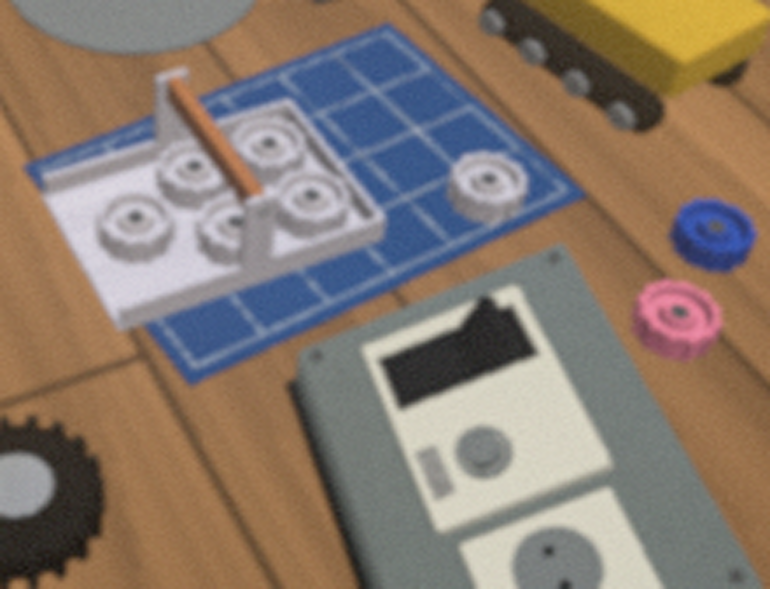

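View pics/c3.png

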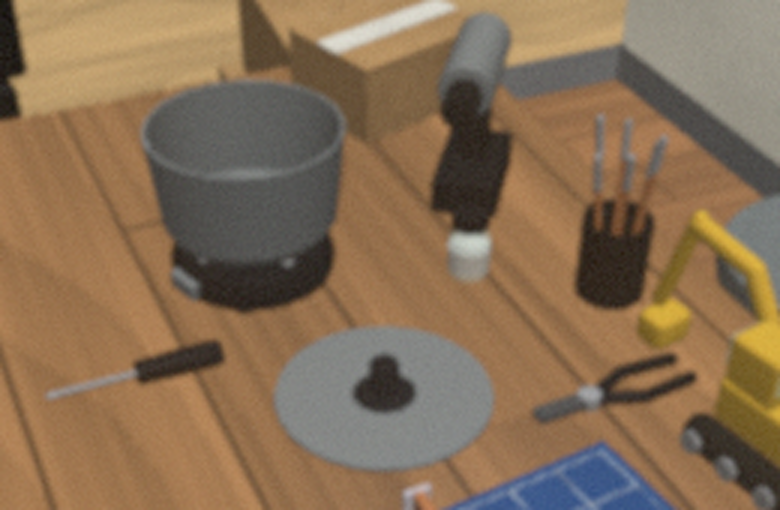

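```bash
cat > h.py <<'E'
import numpy as np,cv2
from scipy.spatial.transform import Rotation as Rot
from workcell import *
np.set_printoptions(precision=4,suppress=True)
def K(m): return np.array([[m["fx"],0,m["cx"]],[0,m["fy"],m["cy"]],[0,0,1]])
def pose(c,obs=None):
    m=camera_model(c)
    if "rvec" in m:
        return cv2.Rodrigues(np.array(m["rvec"]))[0],np.array(m["tvec"]).ravel(),K(m)
    o=obs or get_obs(); T=np.eye(4);T[:3,:3]=o["orientation"];T[:3,3]=o["tool_pos"]
    W=np.linalg.inv(T@m["tool_from_camera"]); return W[:3,:3],W[:3,3],K(m)
def proj(c,p,obs=None):
    R,t,k=pose(c,obs); q=k@(R@np.array(p)+t); return q[:2]/q[2]
def ray(c,uv,obs=None):
    R,t,k=pose(c,obs); d=R.T@np.linalg.inv(k)@[uv[0],uv[1],1]; return -R.T@t,d/np.linalg.norm(d)
def atz(c,uv,z,obs=None):
    o,d=ray(c,uv,obs); return o+d*(z-o[2])/d[2]
def tri(uv1,uv2,c1="scene",c2="side"):
    o1,d1=ray(c1,uv1);o2,d2=ray(c2,uv2)
    A=np.c_[d1,-d2]; s=np.linalg.lstsq(A,o2-o1,rcond=None)[0]
    a=o1+s[0]*d1;b=o2+s[1]*d2; return (a+b)/2,np.linalg.norm(a-b)
def s(l): return [(np.round(d["at"],3).tolist(),round(d["conf"],2)) for d in l]
def rows(Rt,pt,o=None):
    """remaining shift in current tool axes (mm) and rotvec (deg)"""
    o=o or get_obs(); R=np.array(o["orientation"]);p=np.array(o["tool_pos"])
    return Rot.from_matrix(R.T@Rt).as_rotvec(degrees=True), R.T@(np.array(pt)-p)*1000
E
python3 - <<'E'
from h import *
c2=lambda u,v:(u/3.5+210,v/3.2+200)
c3=lambda u,v:(u/3+120,v/3+60)
c1=lambda u,v:(u/4+100,v/3.7+95)
print("box FL",atz("side",c2(300,350),.045),"BL",atz("side",c2(563,245),.115))
print("scene box", [atz("scene",c1(*q),z)for q,z in [((298,282),.115),((195,50),.115),((458,222),.045),((360,60),.045)]])
print("mat",[atz("side",c2(*q),.003)[:2] for q in [(193,382),(583,193),(388,25)]])
print("mat sc",[atz("scene",c1(*q),.003)[:2] for q in [(235,412),(410,575),(708,348)]])
print("glue",proj("side",(.72,.268,0)),proj("side",(.72,.268,.075)),proj("scene",(.72,.268,0.075)))
print(tri((283,365),(277,82)))
print("tray mouth corners floor", [atz("side",c2(*q),.028) for q in [(42,178),(120,312),(383,215),(292,100)]])
print("tray scene",[atz("scene",c1(*q),.028) for q in [(400,325),(497,418),(680,308),(582,228)]])
print("bar",tri(c1(490,225),c2(172,82)),tri(c1(583,308),c2(255,195)))
E
```

```text
box FL [ 0.4744 -0.3035  0.045 ] BL [ 0.6191 -0.3368  0.115 ]
scene box [array([ 0.6488, -0.2359,  0.115 ]), array([ 0.569 , -0.5405,  0.115 ]), array([ 0.486 , -0.2741,  0.045 ]), array([ 0.4288, -0.516 ,  0.045 ])]
mat [array([ 0.4204, -0.2753]), array([ 0.734 , -0.2382]), array([ 0.7084, -0.0248])]
mat sc [array([ 0.7288, -0.2385]), array([ 0.7084, -0.0218]), array([ 0.3958, -0.0567])]
glue [276.1553 150.7242] [277.2771 130.7435] [263.8513 324.5817]
(array([0.7641, 0.3733, 0.1815]), np.float64(0.004530753978935246))
tray mouth corners floor [array([ 0.3941, -0.0957,  0.028 ]), array([ 0.3952, -0.2236,  0.028 ]), array([ 0.5844, -0.2175,  0.028 ]), array([ 0.5845, -0.0933,  0.028 ])]
tray scene [array([ 0.5841, -0.2172,  0.028 ]), array([ 0.5813, -0.0881,  0.028 ]), array([ 0.3979, -0.0903,  0.028 ]), array([ 0.4007, -0.2157,  0.028 ])]
bar (array([ 0.4894, -0.1599,  0.1438]), np.float64(0.058562804764140886)) (array([ 0.4883, -0.1529,  0.0333]), np.float64(0.06363278657098201))
```

```bash
cat >> h.py <<'E'
def Rdown(az,tilt=0):
    """tool z horizontal azimuth az(deg) when tilt=0, tool x down; tilt deg: fingers lean outward along tool z (z rises)"""
    a,t=np.radians(az),np.radians(tilt)
    h=np.array([np.cos(a),np.sin(a),0]);k=np.array([0,0,1.])
    x=np.sin(t)*h-np.cos(t)*k; z=np.cos(t)*h+np.sin(t)*k
    return np.c_[x,np.cross(z,x),z]
def plan(wps,n,grip,o=None,start=None,ease=1,rd=0):
    """wps: list of (R,p) ; n rows each; rounds shifts to .5mm, turns .1deg with feedback. returns rows"""
    o=o or get_obs()
    R,p=(np.array(o["orientation"]),np.array(o["tool_pos"])) if start is None else start
    out=[]
    from scipy.spatial.transform import Slerp
    R0,p0=R.copy(),p.copy()
    for (Rt,pt),m in zip(wps,n):
        rv=Rot.from_matrix(R0.T@Rt).as_rotvec()
        for i in range(1,m+1):
            f=i/m
            if ease: f=f*f*(3-2*f) if ease==2 else f
            Rd=R0@Rot.from_rotvec(rv*f).as_matrix(); pd=p0+(np.array(pt)-p0)*f
            w=np.round(Rot.from_matrix(R.T@Rd).as_rotvec(degrees=True),1)
            t=np.round(R.T@(pd-p)*1000,rd)
            out.append([*w.tolist(),*t.tolist(),grip])
            p=p+R@t/1000; R=R@Rot.from_rotvec(w,degrees=True).as_matrix()
        R0,p0=Rt,np.array(pt)
    a=np.abs(np.array(out)); print("max turn",a[:,:3].max(),"max shift",a[:,3:6].max(),"n",len(out))
    for i in range(0,len(out),20): print(str(out[i:i+20]).replace(".0,",",").replace("-0,","0,").replace(" ",""))
    return R,p
E
python3 - <<'E'
from h import *
yaw=-13
Rb=Rdown(yaw,25); test=np.array([.507,-.421,.097]); n=-Rb[:,0]
print(Rb,n)
plan([(Rdown(20,0),(.36,.15,.25)),(Rb,test+.09*n)],[15,18],255,ease=1)
E
```

```text
[[ 0.4118  0.225   0.8831]
 [-0.0951  0.9744 -0.2039]
 [-0.9063  0.      0.4226]] [-0.4118  0.0951  0.9063]
max turn 3.4 max shift 32.0 n 33
[[3.4,0,0,-2,-19,-24,255],[3.4,0,0,-3,-21,-23,255],[3.3,0,0,-2,-22,-22,255],[3.4,0,0,-2,-23,-21,255],[3.4,0,0,-3,-25,-19,255],[3.4,0,0,-2,-25,-17,255],[3.3,0,0,-3,-27,-16,255],[3.4,0,0,-2,-27,-15,255],[3.4,0,0,-2,-29,-13,255],[3.4,0,0,-3,-29,-11,255],[3.3,0,0,-2,-29,-9,255],[3.4,0,0,-2,-30,-8,255],[3.4,0,0,-3,-31,-6,255],[3.4,0,0,-2,-31,-4,255],[3.3,0,0,-2,-30,-2,255],[1.8,-1.4,-0.4,4,-32,-5,255],[1.9,-1.3,-0.4,4,-32,-4,255],[1.8,-1.4,-0.4,4,-31,-3,255],[1.8,-1.3,-0.4,4,-32,-3,255],[1.8,-1.4,-0.4,5,-32,-1,255]]
[[1.8,-1.3,-0.4,4,-31,0,255],[1.8,-1.4,-0.4,5,-32,0,255],[1.8,-1.3,-0.4,6,-32,1,255],[1.8,-1.4,-0.4,5,-31,2,255],[1.8,-1.3,-0.4,6,-32,3,255],[1.8,-1.4,-0.4,6,-31,4,255],[1.8,-1.3,-0.4,6,-31,5,255],[1.8,-1.4,-0.4,7,-31,5,255],[1.8,-1.3,-0.4,7,-30,7,255],[1.8,-1.4,-0.4,8,-31,7,255],[1.8,-1.3,-0.4,7,-30,8,255],[1.8,-1.4,-0.4,9,-30,8,255],[1.8,-1.3,-0.4,8,-29,10,255]]
```

>>> play_rows --pt "3.4 0 0 -2 -19 -24 255" --pt "3.4 0 0 -3 -21 -23 255" --pt "3.3 0 0 -2 -22 -22 255" --pt "3.4 0 0 -2 -23 -21 255" --pt "3.4 0 0 -3 -25 -19 255" --pt "3.4 0 0 -2 -25 -17 255" --pt "3.3 0 0 -3 -27 -16 255" --pt "3.4 0 0 -2 -27 -15 255" --pt "3.4 0 0 -2 -29 -13 255" --pt "3.4 0 0 -3 -29 -11 255" --pt "3.3 0 0 -2 -29 -9 255" --pt "3.4 0 0 -2 -30 -8 255" --pt "3.4 0 0 -3 -31 -6 255" --pt "3.4 0 0 -2 -31 -4 255" --pt "3.3 0 0 -2 -30 -2 255" --pt "1.8 -1.4 -0.4 4 -32 -5 255" --pt "1.9 -1.3 -0.4 4 -32 -4 255" --pt "1.8 -1.4 -0.4 4 -31 -3 255" --pt "1.8 -1.3 -0.4 4 -32 -3 255" --pt "1.8 -1.4 -0.4 5 -32 -1 255" --newtons 20

```text
time_s: 3.42
tool_pos: [0.3908, -0.0081, 0.2302]
orientation: [[0.125, -0.187, 0.974], [-0.002, 0.982, 0.189], [-0.992, -0.026, 0.123]]
contact_force: [-0.0, 0.6, 0.2]
grip_width: 0.0005
```

>>> play_rows --pt "1.8 -1.3 -0.4 4 -31 0 255" --pt "1.8 -1.4 -0.4 5 -32 0 255" --pt "1.8 -1.3 -0.4 6 -32 1 255" --pt "1.8 -1.4 -0.4 5 -31 2 255" --pt "1.8 -1.3 -0.4 6 -32 3 255" --pt "1.8 -1.4 -0.4 6 -31 4 255" --pt "1.8 -1.3 -0.4 6 -31 5 255" --pt "1.8 -1.4 -0.4 7 -31 5 255" --pt "1.8 -1.3 -0.4 7 -30 7 255" --pt "1.8 -1.4 -0.4 8 -31 7 255" --pt "1.8 -1.3 -0.4 7 -30 8 255" --pt "1.8 -1.4 -0.4 9 -30 8 255" --pt "1.8 -1.3 -0.4 8 -29 10 255" --pt "0 0 0 0 0 0 255" --pt "0 0 0 0 0 0 255"

```text
time_s: 4.67
tool_pos: [0.4696, -0.4132, 0.1783]
orientation: [[0.411, 0.226, 0.883], [-0.095, 0.974, -0.205], [-0.907, 0.001, 0.422]]
contact_force: [0.8, -0.1, 0.3]
grip_width: 0.0003
```

```bash
python3 - <<'E'
from h import *
o=get_obs(); cv2.imwrite("pics/w1.png",snapshot("wrist"))
print(o["time_s"],o["tool_pos"],o["orientation"],o["qpos"],o["contact_force"])
for t in ["test_top","lever_tip","lever_pivot","power_box"]: print(t,s(mark_of("wrist",t)))
for t in ["test_top","lever_tip"]:
    print(proj("wrist",mark_of("wrist",t)[0]["at"],o) if mark_of("wrist",t) else None)
E
```

```text
4.6667 [ 0.4696 -0.4132  0.1783] [[ 0.411   0.2264  0.8831]
 [-0.0949  0.974  -0.2055]
 [-0.9067  0.0006  0.4218]] [-0.8699  0.2405  1.9688  0.4475  0.6242 -0.9665] [ 0.818  -0.1349  0.3406]
test_top [([0.508, -0.424, 0.095], 0.7)]
lever_tip [([0.551, -0.374, 0.126], 0.55)]
lever_pivot [([0.534, -0.37, 0.08], 0.76)]
power_box [([0.524, -0.428, 0.001], 0.81)]
[260.0635 194.3432]
[305.9177 136.8772]
```

View pics/w1.png

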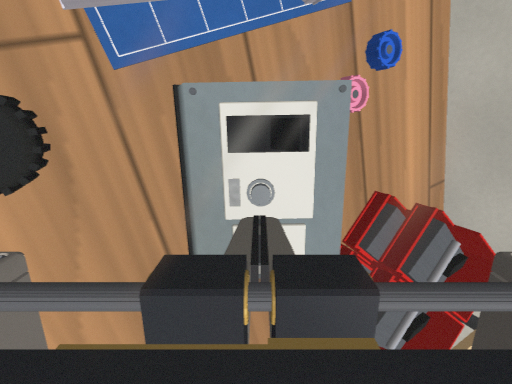

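>>> play_rows --pt "0 0 0 20 0 0 255" --pt "0 0 0 30 0 0 255" --pt "0 0 0 22 0 0 255" --pt "0 0 0 10 0 0 255" --pt "0 0 0 3 0 0 255" --pt "0 0 0 0 0 0 255"

```text
time_s: 5.62
tool_pos: [0.505, -0.4199, 0.1015]
orientation: [[0.411, 0.224, 0.884], [-0.094, 0.975, -0.204], [-0.907, 0.001, 0.422]]
contact_force: [-0.3, -0.7, 0.2]
grip_width: 0.0006
```

>>> play_rows --pt "0 0 0 2 0 0 255" --pt "0 0 0 2 0 0 255" --pt "0 0 0 2 0 0 255" --pt "0 0 0 0 0 0 255"

```text
time_s: 5.95
tool_pos: [0.5076, -0.4211, 0.097]
orientation: [[0.412, 0.225, 0.883], [-0.096, 0.974, -0.204], [-0.906, -0.0, 0.423]]
contact_force: [-0.1, -0.4, 0.5]
grip_width: 0.0004
```

>>> play_rows --pt "0 0 0 2 0 0 255" --pt "0 0 0 2 0 0 255" --pt "0 0 0 0 0 0 255"

```text
time_s: 6.2
tool_pos: [0.5094, -0.4215, 0.093]
orientation: [[0.412, 0.225, 0.883], [-0.096, 0.974, -0.204], [-0.906, -0.0, 0.423]]
contact_force: [-1.1, -1.2, 2.4]
grip_width: 0.0003
```

>>> play_rows --pt "0 0 0 1 0 0 255" --pt "0 0 0 0 0 0 255"

```text
time_s: 6.37
tool_pos: [0.5098, -0.4216, 0.0921]
orientation: [[0.412, 0.225, 0.883], [-0.095, 0.974, -0.204], [-0.906, -0.0, 0.423]]
contact_force: [-0.3, -0.4, 2.8]
grip_width: 0.0001
```

>>> play_rows --pt "0 0 0 1.5 0 0 255" --pt "0 0 0 0.5 0 0 255" --pt "0 0 0 0 0 0 255"

```text
time_s: 6.62
tool_pos: [0.5106, -0.4218, 0.0903]
orientation: [[0.412, 0.225, 0.883], [-0.095, 0.974, -0.204], [-0.906, -0.0, 0.423]]
contact_force: [-0.3, -0.1, 4.4]
grip_width: 0.0008
```

```bash
python3 - <<'E'
from h import *
o=get_obs(); im=snapshot("side"); print(s(mark_of("side","lever_tip")))
snapshot("scene"); print(s(mark_of("scene","lever_tip")))
cv2.imwrite("pics/s2.png",cv2.resize(im[250:384,260:430],None,fx=4,fy=4,interpolation=cv2.INTER_CUBIC))
E
```

```text
[([0.493, -0.183, 0.019], 0.69), ([0.433, -0.152, 0.014], 0.43)]
[([0.729, 0.032, 0.0], 0.19)]
```

View pics/s2.png

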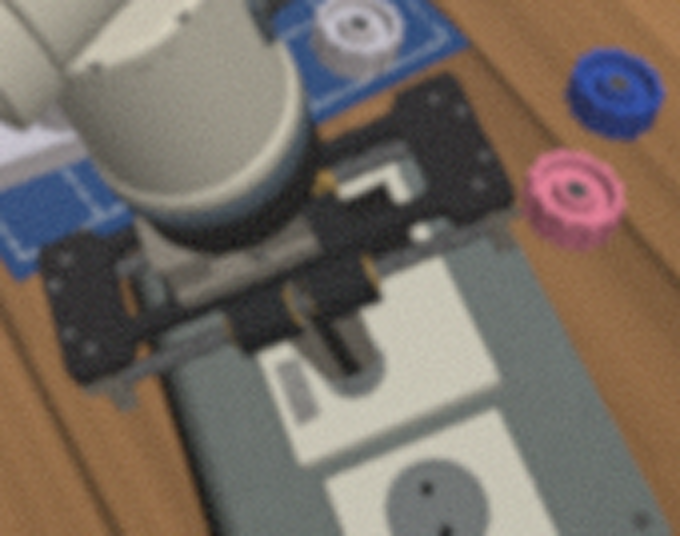

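>>> play_rows --pt "0 0 0 -15 0 0 255" --pt "0 0 0 -30 0 0 255" --pt "0 0 0 -30 0 0 255" --pt "0 0 0 -15 0 0 255" --pt "0 0 0 0 0 0 255"

```text
time_s: 7.23
tool_pos: [0.4731, -0.4137, 0.1745]
orientation: [[0.414, 0.225, 0.882], [-0.097, 0.974, -0.203], [-0.905, -0.002, 0.425]]
contact_force: [-0.2, -0.5, 0.8]
grip_width: 0.0003
```

```bash
python3 - <<'E'
from h import *
o=get_obs(); im=snapshot("wrist")
print(o["tool_pos"])
for t in ["test_top","lever_tip","lever_pivot"]: print(t,s(mark_of("wrist",t)))
cv2.imwrite("pics/w2.png",cv2.resize(im[70:240,160:380],None,fx=3.5,fy=3.5,interpolation=cv2.INTER_CUBIC))
E
```

```text
[ 0.4731 -0.4137  0.1745]
test_top [([0.508, -0.422, 0.093], 0.65)]
lever_tip [([0.51, -0.364, 0.121], 0.65)]
lever_pivot [([0.537, -0.37, 0.08], 0.77), ([0.51, -0.363, 0.12], 0.43)]
```

View pics/w2.png

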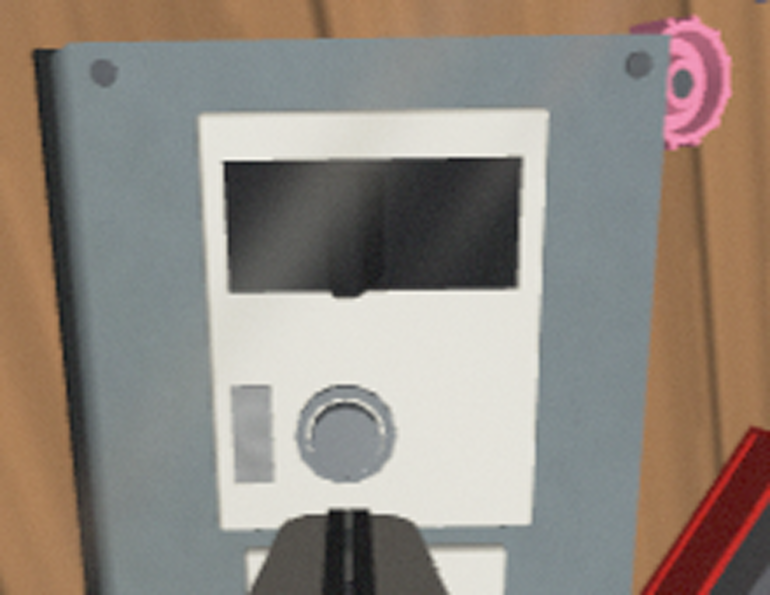

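```bash
python3 - <<'E'
from h import *
o=get_obs();R=np.array(o["orientation"]);p=np.array(o["tool_pos"])
for q in [(0,10,0),(0,-10,0),(0,10,5),(0,10,10),(0,10,18),(-20,10,18),(-40,10,18)]:
    u=proj("wrist",p+R@np.array(q)/1000); print(q,u,(u-[160,70])*3.5)
E
```

```text
(0, 10, 0) [259.9501 215.5055] [349.8254 509.2693]
(0, -10, 0) [259.9292 242.6337] [349.7522 604.2179]
(0, 10, 5) [267.3591 215.5043] [375.757  509.2649]
(0, 10, 10) [274.768 215.503] [401.6881 509.2604]
(0, 10, 18) [286.622 215.501] [443.1769 509.2533]
(-20, 10, 18) [289.9067 227.0927] [454.6735 549.8243]
(-40, 10, 18) [294.0799 241.8194] [469.2795 601.3679]
```

```bash
python3 - <<'E'
from h import *
Rb=Rdown(-13,25); n=-Rb[:,0]; u=Rb[:,2]; piv=np.array([.536,-.370,.080])
for U,W in [(-40,75),(-40,25),(1,25)]:
    print(U,W,rows(Rb,piv+U/1000*u+W/1000*n))
E
```

```text
-40 75 (array([-0.0059, -0.0973, -0.0748]), array([ 28.7727,  55.4049, -31.1442]))
-40 25 (array([-0.0059, -0.0973, -0.0748]), array([ 78.7725,  55.3396, -31.0594]))
1 25 (array([-0.0059, -0.0973, -0.0748]), array([78.7029, 55.3438,  9.9406]))
```

>>> play_rows --pt "0 0 0 0 8 -10 255" --pt "0 0 0 0 20 -11 255" --pt "0 0 0 10 20 -10 255" --pt "0 0 0 19 7 0 255" --pt "0 0 0 25 0 0 255" --pt "0 0 0 20 0 0 255" --pt "0 0 0 5 0 0 255" --pt "0 0 0 0 0 0 255"

```text
time_s: 8.1
tool_pos: [0.4902, -0.3593, 0.0842]
orientation: [[0.409, 0.224, 0.885], [-0.092, 0.975, -0.204], [-0.908, 0.003, 0.419]]
contact_force: [-0.4, -0.5, 1.0]
grip_width: 0.0006
```

```bash
python3 - <<'E'
from h import *
o=get_obs(); im=snapshot("wrist")
print(o["tool_pos"],o["contact_force"])
for t in ["lever_tip","lever_pivot"]: print(t,s(mark_of("wrist",t)))
cv2.imwrite("pics/w3.png",cv2.resize(im[70:300,140:400],None,fx=2.5,fy=2.5,interpolation=cv2.INTER_CUBIC))
E
```

```text
[ 0.4902 -0.3593  0.0842] [-0.4102 -0.4556  1.0222]
lever_tip [([0.509, -0.36, 0.12], 0.95)]
lever_pivot [([0.534, -0.368, 0.08], 0.63)]
```

View pics/w3.png

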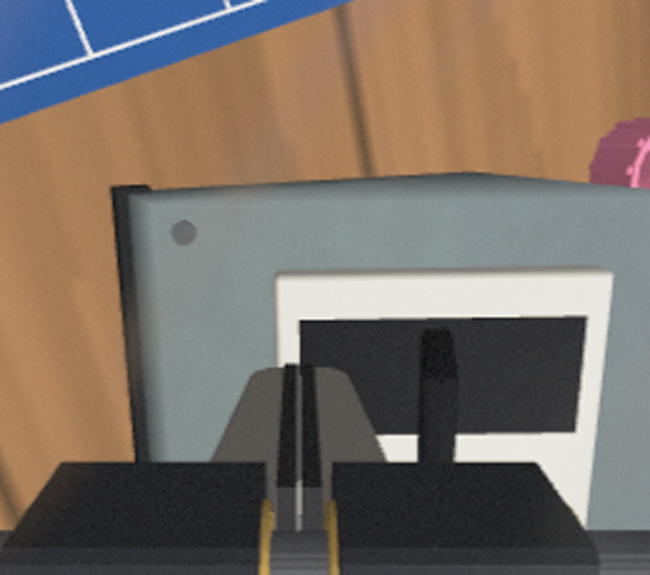

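>>> play_rows --pt "0 0 0 0 0 8 255" --pt "0 0 0 0 0 10 255" --pt "0 0 0 0 0 10 255" --pt "0 0 0 0 0 8 255" --pt "0 0 0 0 0 3 255" --pt "0 0 0 0 0 0 255"

```text
time_s: 8.75
tool_pos: [0.5259, -0.3692, 0.105]
orientation: [[0.413, 0.225, 0.882], [-0.096, 0.974, -0.203], [-0.905, -0.001, 0.424]]
contact_force: [-0.3, 0.1, -0.3]
grip_width: 0.0007
```

```bash
python3 - <<'E'
from h import *
o=get_obs(); im=snapshot("wrist")
print(o["tool_pos"],o["contact_force"])
for t in ["lever_tip","lever_pivot"]: print(t,s(mark_of("wrist",t)))
cv2.imwrite("pics/w4.png",cv2.resize(im[70:300,140:400],None,fx=2.5,fy=2.5,interpolation=cv2.INTER_CUBIC))
E
```

```text
[ 0.5259 -0.3692  0.105 ] [-0.3101  0.1425 -0.2772]
lever_tip [([0.548, -0.369, 0.127], 0.88)]
lever_pivot [([0.538, -0.368, 0.08], 0.84)]
```

View pics/w4.png

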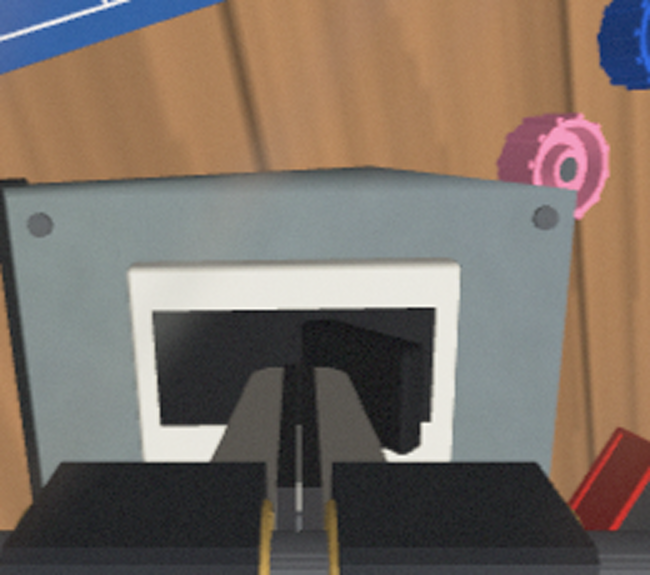

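>>> play_rows --pt "0 0 0 0 0 2 255" --pt "0 0 0 0 0 1 255" --pt "0 0 0 0 0 0 255"

```text
time_s: 9.15
tool_pos: [0.528, -0.3693, 0.1048]
orientation: [[0.412, 0.225, 0.883], [-0.095, 0.974, -0.204], [-0.906, -0.0, 0.423]]
contact_force: [0.7, -0.2, 0.0]
grip_width: 0.0006
```

>>> play_rows --pt "0 0 0 0 0 -10 255" --pt "0 0 0 -10 0 -15 255" --pt "0 0 0 -30 0 0 255" --pt "0 0 0 -35 -15 0 255" --pt "0 0 0 -20 -20 0 255" --pt "0 0 0 0 0 0 255"

```text
time_s: 9.65
tool_pos: [0.4591, -0.393, 0.1849]
orientation: [[0.416, 0.226, 0.881], [-0.101, 0.974, -0.203], [-0.904, -0.005, 0.428]]
contact_force: [0.1, 0.1, 0.5]
grip_width: 0.0008
```

```bash
python3 - <<'E'
from h import *
o=get_obs(); im=snapshot("wrist")
print(o["tool_pos"],o["qpos"])
for t in ["lever_tip","lever_pivot"]: print(t,s(mark_of("wrist",t)))
cv2.imwrite("pics/w5.png",im)
snapshot("side")
print(s(mark_of("side","lever_tip")))
for t in ["tray","tray_mouth"]: print(s(mark_of("side",t)))
E
```

```text
[ 0.4591 -0.393   0.1849] [-0.8588  0.1953  2.0138  0.447   0.6124 -0.9583]
lever_tip [([0.547, -0.374, 0.127], 0.88)]
lever_pivot [([0.534, -0.366, 0.082], 0.78)]
[([0.55, -0.378, 0.127], 0.73)]
[]
[([0.397, -0.158, 0.007], 0.61)]
```

View pics/w5.png

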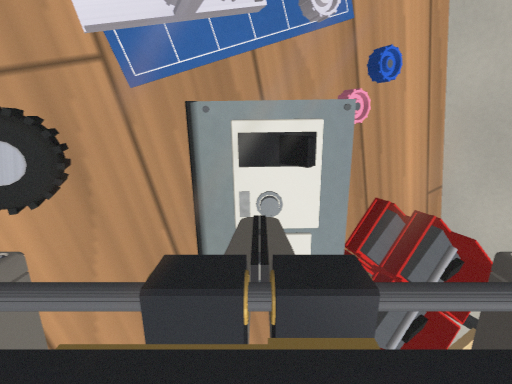

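```bash
python3 - <<'E'
from h import *
R=Rdown(2); plan([(R,(.489,-.157,.19))],[9],0)
E
```

```text
max turn 2.8 max shift 26.0 n 9
[[-1.6,2.8,0.4,-2,26,-2,0],[-1.7,2.7,0.3,-2,26,-1,0],[-1.6,2.8,0.4,-2,25,0,0],[-1.6,2.7,0.3,-1,26,0,0],[-1.7,2.8,0.3,-2,26,1,0],[-1.6,2.7,0.4,-1,26,1,0],[-1.6,2.8,0.3,-1,26,3,0],[-1.7,2.7,0.4,-2,25,2,0],[-1.6,2.8,0.3,-1,26,4,0]]
```

>>> play_rows --pt "-1.6 2.8 0.4 -2 26 -2 0" --pt "-1.7 2.7 0.3 -2 26 -1 0" --pt "-1.6 2.8 0.4 -2 25 0 0" --pt "-1.6 2.7 0.3 -1 26 0 0" --pt "-1.7 2.8 0.3 -2 26 1 0" --pt "-1.6 2.7 0.4 -1 26 1 0" --pt "-1.6 2.8 0.3 -1 26 3 0" --pt "-1.7 2.7 0.4 -2 25 2 0" --pt "-1.6 2.8 0.3 -1 26 4 0" --pt "0 0 0 0 0 0 0" --pt "0 0 0 0 0 0 0"

```text
time_s: 10.92
tool_pos: [0.4897, -0.1567, 0.1905]
orientation: [[-0.0, -0.037, 0.999], [-0.002, 0.999, 0.037], [-1.0, -0.002, -0.0]]
contact_force: [0.4, -0.8, -0.2]
grip_width: 0.0715
```

```bash
python3 - <<'E'
from h import *
o=get_obs(); im=snapshot("wrist")
print(o["tool_pos"],o["orientation"],o["qpos"])
for t in ["tray","tray_mouth","cast1"]: print(t,s(mark_of("wrist",t)))
cv2.imwrite("pics/w6.png",im)
E
```

```text
[ 0.4897 -0.1567  0.1905] [[-0.0001 -0.0371  0.9993]
 [-0.0024  0.9993  0.0371]
 [-1.     -0.0024 -0.0002]] [-0.311   0.2072  1.8929 -0.0026  1.0409 -0.3468]
tray [([0.492, -0.159, 0.006], 0.67)]
tray_mouth [([0.398, -0.163, 0.011], 0.83), ([0.49, -0.184, 0.02], 0.71)]
cast1 [([0.435, -0.156, 0.017], 0.94), ([0.496, -0.186, 0.02], 0.87), ([0.546, -0.126, 0.019], 0.85), ([0.554, -0.184, 0.019], 0.67), ([0.491, -0.129, 0.022], 0.63)]
```

View pics/w6.png

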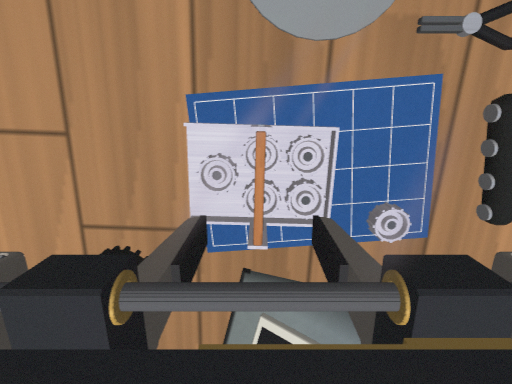

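```bash
python3 - <<'E'
from h import *
a=atz("wrist",(261,131),.095);b=atz("wrist",(258,246),.095);print(a,b,(a+b)/2,np.linalg.norm(a-b),np.degrees(np.arctan2(-(a-b)[0],(a-b)[1])))
c=atz("wrist",(187,123),.031);d=atz("wrist",(338,128),.031);print(c,d,np.degrees(np.arctan2((d-c)[1],(d-c)[0])))
E
```

```text
[ 0.4878 -0.0975  0.095 ] [ 0.4887 -0.2198  0.095 ] [ 0.4883 -0.1587  0.095 ] 0.1222482388598459 0.4497079605631054
[ 0.3999 -0.0941  0.031 ] [ 0.5804 -0.094   0.031 ] 0.02933773364510893
```

>>> play_rows --pt "1 0 0 20 -2 -1 0" --pt "0 0 0 35 0 0 0" --pt "0 0 0 35 0 0 0" --pt "0 0 0 25 0 0 0" --pt "0 0 0 11 0 0 0" --pt "0 0 0 0 0 0 0" --pt "0 0 0 0 0 0 255" --pt "0 0 0 0 0 0 255" --pt "0 0 0 0 0 0 255" --pt "0 0 0 0 0 0 255" --pt "0 0 0 0 0 0 255" --pt "0 0 0 0 0 0 255" --pt "0 0 0 0 0 0 255" --pt "0 0 0 0 0 0 255" --pt "0 0 0 0 0 0 255" --pt "0 0 0 0 0 0 255" --newtons 60

```text
time_s: 12.45
tool_pos: [0.4883, -0.1607, 0.0653]
orientation: [[0.001, -0.016, 1.0], [-0.003, 1.0, 0.016], [-1.0, -0.003, 0.001]]
contact_force: [0.6, -0.8, -0.5]
grip_width: 0.0275
```

>>> play_rows --pt "0 0 0 0 0 0 255" --pt "0 0 0 0 0 0 255" --pt "0 0 0 0 0 0 255" --pt "0 0 0 0 0 0 255" --pt "0 0 0 0 0 0 255" --pt "0 0 0 0 0 0 255"

```text
time_s: 12.95
tool_pos: [0.4885, -0.1607, 0.0653]
orientation: [[0.001, -0.016, 1.0], [-0.003, 1.0, 0.016], [-1.0, -0.003, 0.001]]
contact_force: [0.7, 0.4, -1.4]
grip_width: 0.0098
```

```bash
python3 - <<'E'
from h import *
o=get_obs()
plan([(Rdown(1),(.4885,-.1607,.32)),(Rdown(70),(.561,.498,.32))],[14,30],255,ease=2)
E
```

```text
max turn 3.5 max shift 28.0 n 44
[[0,0,0,-4,0,0,255],[0,0,0,-10,0,0,255],[0,0,0,-16,0,0,255],[0,0,0,-20,0,0,255],[0,0,0,-24,0,0,255],[0,0,0.1,-26,0,0,255],[0,0,0,-27,0,0,255],[0,0,0,-27,0,0,255],[-0.1,0,0,-26,0,0,255],[0,0,0,-24,0,0,255],[0,0,0,-21,0,0,255],[0,0.1,0.1,-16,0,0,255],[0,0,0,-10,0,0,255],[0,0,0,-4,0,0,255],[-0.2,0,0,0,2,1,255],[-0.7,0,0,0,6,0,255],[-1,0,0,0,10,2,255],[-1.4,0,0,0,13,2,255],[-1.8,0,0,0,17,3,255],[-2,0,0,0,19,4,255]]
[[-2.4,0,0,0,22,6,255],[-2.6,0,0,0,24,7,255],[-2.8,0,0,0,25,9,255],[-3,0,0,0,27,11,255],[-3.1,0,0,0,27,13,255],[-3.3,0,0,0,28,15,255],[-3.3,0,-0.1,0,27,16,255],[-3.4,0,0,0,27,19,255],[-3.5,0,0,0,26,21,255],[-3.4,0,0,0,25,22,255],[-3.4,0,0,0,23,23,255],[-3.4,0,0,0,21,24,255],[-3.2,0,0,0,19,25,255],[-3.2,0,0,0,18,25,255],[-3,0,0,0,15,24,255],[-2.8,0,0,0,12,24,255],[-2.6,0,0,0,11,22,255],[-2.3,0,0,0,9,21,255],[-2.1,0,0,0,7,18,255],[-1.7,-0.1,0,0,6,16,255]]
[[-1.4,0,0,0,4,13,255],[-1.1,0,0,0,2,10,255],[-0.6,0,0,0,2,6,255],[-0.3,0,0,0,0,2,255]]
```

>>> play_rows --pt "0 0 0 -4 0 0 255" --pt "0 0 0 -10 0 0 255" --pt "0 0 0 -16 0 0 255" --pt "0 0 0 -20 0 0 255" --pt "0 0 0 -24 0 0 255" --pt "0 0 0 -26 0 0 255" --pt "0 0 0 -27 0 0 255" --pt "0 0 0 -27 0 0 255" --pt "0 0 0 -26 0 0 255" --pt "0 0 0 -24 0 0 255" --pt "0 0 0 -21 0 0 255" --pt "0 0 0 -16 0 0 255" --pt "0 0 0 -10 0 0 255" --pt "0 0 0 -4 0 0 255" --pt "0 0 0 0 0 0 255"

```text
time_s: 14.2
tool_pos: [0.4881, -0.16, 0.3209]
orientation: [[0.001, -0.016, 1.0], [-0.003, 1.0, 0.016], [-1.0, -0.003, 0.001]]
contact_force: [0.1, 0.0, -5.2]
grip_width: 0.0095
```

```bash
python3 - <<'E'
from h import *
o=get_obs(); print(o["tool_pos"],o["contact_force"],o["grip_width"])
cv2.imwrite("pics/w7.png",np.hstack([snapshot("wrist"),snapshot("side")])[:, ::1][::1])
E
python3 -c "
import cv2;a=cv2.imread('pics/w7.png');cv2.imwrite('pics/w7.png',cv2.resize(a,(800,300)))"
```

```text
[ 0.4881 -0.16    0.3209] [ 0.0971  0.0373 -5.221 ] 0.00945679733459538
```

View pics/w7.png

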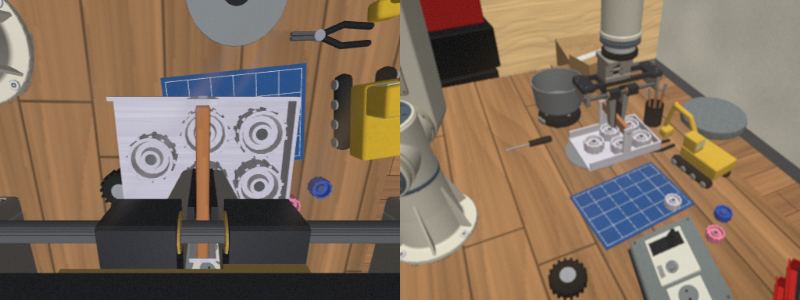

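>>> play_rows --pt "-0.2 0 0 0 2 1 255" --pt "-0.7 0 0 0 6 0 255" --pt "-1 0 0 0 10 2 255" --pt "-1.4 0 0 0 13 2 255" --pt "-1.8 0 0 0 17 3 255" --pt "-2 0 0 0 19 4 255" --pt "-2.4 0 0 0 22 6 255" --pt "-2.6 0 0 0 24 7 255" --pt "-2.8 0 0 0 25 9 255" --pt "-3 0 0 0 27 11 255" --pt "-3.1 0 0 0 27 13 255" --pt "-3.3 0 0 0 28 15 255" --pt "-3.3 0 0 0 27 16 255" --pt "-3.4 0 0 0 27 19 255" --pt "-3.5 0 0 0 26 21 255" --pt "-3.4 0 0 0 25 22 255" --pt "-3.4 0 0 0 23 23 255" --pt "-3.4 0 0 0 21 24 255" --pt "-3.2 0 0 0 19 25 255" --pt "-3.2 0 0 0 18 25 255"

```text
time_s: 15.97
tool_pos: [0.542, 0.3306, 0.3184]
orientation: [[-0.0, -0.791, 0.612], [-0.003, 0.612, 0.791], [-1.0, -0.002, -0.002]]
contact_force: [1.4, -0.3, -5.5]
grip_width: 0.0095
```

>>> play_rows --pt "-3 0 0 0 15 24 255" --pt "-2.8 0 0 0 12 24 255" --pt "-2.6 0 0 0 11 22 255" --pt "-2.3 0 0 0 9 21 255" --pt "-2.1 0 0 0 7 18 255" --pt "-1.7 0 0 0 6 16 255" --pt "-1.4 0 0 0 4 13 255" --pt "-1.1 0 0 0 2 10 255" --pt "-0.6 0 0 0 2 6 255" --pt "-0.3 0 0 0 0 2 255" --pt "0 0 0 0 0 0 255"

```text
time_s: 16.88
tool_pos: [0.5622, 0.4981, 0.3182]
orientation: [[0.0, -0.939, 0.343], [-0.003, 0.343, 0.939], [-1.0, -0.001, -0.003]]
contact_force: [-1.1, -0.2, -5.7]
grip_width: 0.0096
```

```bash
python3 - <<'E'
from h import *
o=get_obs(); print(o["time_s"],o["tool_pos"],o["orientation"],o["qpos"],o["contact_force"],o["grip_width"])
w=snapshot("wrist");sc=snapshot("scene");print(s(mark_of("scene","tumbler")),s(mark_of("wrist","tumbler")),s(mark_of("wrist","tray_mouth")))
cv2.imwrite("pics/w8.png",cv2.resize(np.hstack([w,sc]),(800,300)))
tum=np.array([.513,.3665,0]);h=np.array([np.cos(np.radians(70)),np.sin(np.radians(70)),0])
def tip(phi,zm,off):
    R=Rdown(70,phi); M=np.array([.060,0,-.095]); return R,tum+h*off+[0,0,zm]-R@M
plan([tip(12,.2,.045),tip(24,.188,.045),tip(36,.184,.045)],[8,12,10],255)
E
```

```text
16.8833 [0.5622 0.4981 0.3182] [[ 0.0003 -0.9395  0.3427]
 [-0.0033  0.3427  0.9395]
 [-1.     -0.0015 -0.003 ]] [ 0.7243  0.4914  1.1996 -0.0027  1.4526 -0.4964] [-1.0942 -0.2356 -5.7186] 0.0095743933953401
[([0.51, 0.365, -0.002], 0.73)] [] [([0.526, 0.405, 0.262], 0.9)]
max turn 1.6 max shift 5.0 n 30
[[0,-1.5,0,5,0,-2,255],[0,-1.5,0,5,0,-2,255],[0,-1.6,0,5,1,-2,255],[-0.1,-1.5,0.1,5,0,-2,255],[0,-1.5,0,5,0,-2,255],[0,-1.5,0,5,0,-3,255],[0,-1.5,0,4,1,-2,255],[0,-1.5,0,5,0,-3,255],[0,-1,0,-1,0,-1,255],[0,-1,0,0,0,-2,255],[0,-1,0,-1,0,-1,255],[0,-1,0,0,0,-1,255],[0,-1,0,-1,0,-2,255],[0,-1,0,-1,0,-1,255],[0,-1,0,-1,0,-2,255],[0,-1,0,0,0,-1,255],[0,-1,0,-1,0,-1,255],[0,-1,0,-1,0,-2,255],[0,-1,0,-1,0,-1,255],[0,-1,0,0,0,-1,255]]
[[0,-1.2,0,-2,0,-2,255],[0,-1.2,0,-1,0,-1,255],[0,-1.2,0,-2,0,-2,255],[0,-1.2,0,-1,0,-1,255],[0,-1.2,0,-2,0,-2,255],[0,-1.2,0,-2,0,-1,255],[0,-1.2,0,-1,0,-2,255],[0,-1.2,0,-2,0,-1,255],[0,-1.2,0,-2,0,-2,255],[0,-1.2,0,-2,0,-1,255]]
```

View pics/w8.png

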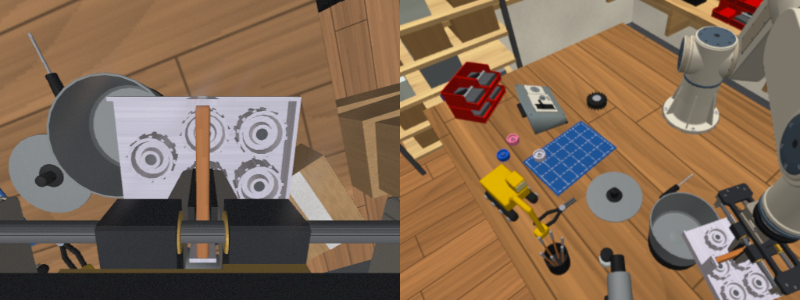

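>>> play_rows --pt "0 -1.5 0 5 0 -2 255" --pt "0 -1.5 0 5 0 -2 255" --pt "0 -1.6 0 5 1 -2 255" --pt "0 -1.5 0 5 0 -2 255" --pt "0 -1.5 0 5 0 -2 255" --pt "0 -1.5 0 5 0 -3 255" --pt "0 -1.5 0 4 1 -2 255" --pt "0 -1.5 0 5 0 -3 255" --pt "0 -1 0 -1 0 -1 255" --pt "0 -1 0 0 0 -2 255" --pt "0 -1 0 -1 0 -1 255" --pt "0 -1 0 0 0 -1 255" --pt "0 -1 0 -1 0 -2 255" --pt "0 -1 0 -1 0 -1 255" --pt "0 0 0 0 0 0 255"

```text
time_s: 18.38
tool_pos: [0.5524, 0.476, 0.28]
orientation: [[0.108, -0.939, 0.326], [0.29, 0.344, 0.893], [-0.951, -0.002, 0.309]]
contact_force: [-0.5, 0.0, -5.2]
grip_width: 0.0097
```

```bash
python3 - <<'E'
from h import *
o=get_obs(); print(o["time_s"],o["tool_pos"],o["qpos"],o["contact_force"],o["grip_width"])
w=snapshot("wrist");sc=snapshot("side")
cv2.imwrite("pics/w9.png",cv2.resize(np.hstack([w,sc]),(800,300)))
R=np.array(o["orientation"]);print(np.array(o["tool_pos"])+R@[.06,0,-.095])
E
```

```text
18.3833 [0.5524 0.476  0.28  ] [ 0.6241  0.3278  1.5609  0.2065  0.9988 -0.6861] [-0.4659  0.0276 -5.2488] 0.009716920688582256
[0.5279 0.4086 0.1936]
```

View pics/w9.png

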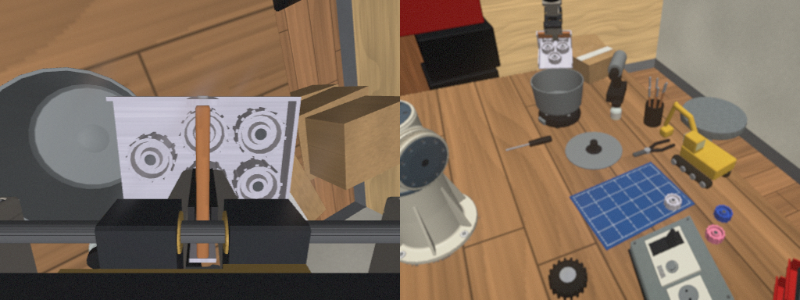

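>>> play_rows --pt "0 -1 0 -1 0 -2 255" --pt "0 -1 0 0 0 -1 255" --pt "0 -1 0 -1 0 -1 255" --pt "0 -1 0 -1 0 -2 255" --pt "0 -1 0 -1 0 -1 255" --pt "0 -1 0 0 0 -1 255" --pt "0 -1.2 0 -2 0 -2 255" --pt "0 -1.2 0 -1 0 -1 255" --pt "0 -1.2 0 -2 0 -2 255" --pt "0 -1.2 0 -1 0 -1 255" --pt "0 -1.2 0 -2 0 -2 255" --pt "0 -1.2 0 -2 0 -1 255" --pt "0 -1.2 0 -1 0 -2 255" --pt "0 -1.2 0 -2 0 -1 255" --pt "0 -1.2 0 -2 0 -2 255" --pt "0 -1.2 0 -2 0 -1 255" --pt "0 0 0 0 0 0 255" --pt "0 0 0 0 0 0 255" --pt "0 0 0 0 0 0 255" --pt "0 0 0 0 0 0 255"

```text
time_s: 20.15
tool_pos: [0.5425, 0.4485, 0.2888]
orientation: [[0.203, -0.939, 0.276], [0.551, 0.343, 0.76], [-0.809, -0.002, 0.588]]
contact_force: [0.2, 1.2, -1.2]
grip_width: 0.0094
```

```bash
python3 - <<'E'
from h import *
o=get_obs(); print(o["time_s"],o["tool_pos"],o["qpos"],o["contact_force"],o["grip_width"])
w=snapshot("wrist");sc=snapshot("side")
cv2.imwrite("pics/w10.png",cv2.resize(np.hstack([w,sc]),(800,300)))
cv2.imwrite("pics/w10b.png",snapshot("scene"))
E
```

```text
20.15 [0.5425 0.4485 0.2888] [ 0.4872  0.2028  1.8256  0.6343  0.7223 -1.1351] [ 0.2482  1.2495 -1.2021] 0.009381814198328254
```

View pics/w10.png

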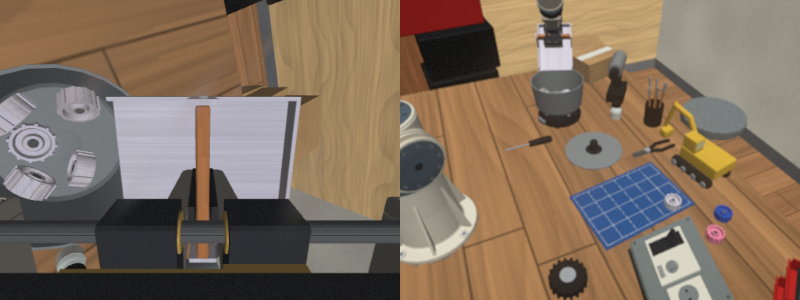

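View pics/w10b.png

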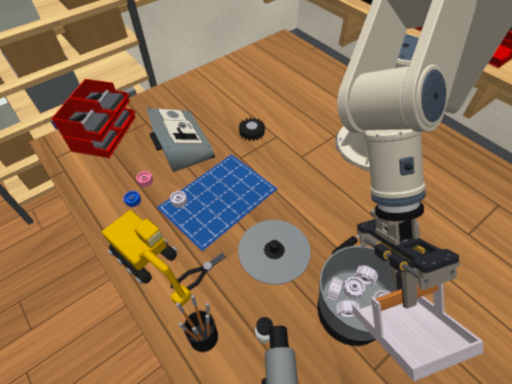

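```bash
python3 - <<'E'
from h import *
plan([(Rdown(70,30),(.548,.462,.325)),(Rdown(70),(.555,.47,.33)),(Rdown(6.7),(.5095,-.1445,.30)),(Rdown(6.7),(.5095,-.1445,.072))],[3,7,24,9],255,ease=2)
E
```

```text
max turn 6.4 max shift 38.0 n 43
[[0,1.5,0,-5,0,9,255],[0,2.9,0.1,-11,-1,15,255],[0,1.6,0,-6,0,9,255],[0,1.6,0,0,0,0,255],[0,4.3,0,0,-1,2,255],[0,5.9,0,0,0,2,255],[0,6.4,0,0,-1,2,255],[0,5.8,0,-1,-1,2,255],[0,4.3,0,-1,0,2,255],[0,1.7,0,0,-1,0,255],[0.3,0,0,0,0,-3,255],[0.9,0,0,1,-3,-8,255],[1.5,0,0,0,-4,-14,255],[2,0,0,1,-6,-18,255],[2.4,0,0,2,-8,-22,255],[2.8,0,0,1,-11,-25,255],[3.1,0,0,1,-13,-28,255],[3.4,0,0,2,-16,-29,255],[3.6,0,0,2,-19,-29,255],[3.8,0,0,2,-21,-30,255]]
[[3.9,0,0,1,-24,-29,255],[3.9,0,0,2,-27,-28,255],[4,0,0,2,-28,-26,255],[3.9,0,0,2,-30,-24,255],[3.8,0,0,2,-30,-21,255],[3.6,0,0,2,-30,-18,255],[3.4,0,0,1,-30,-15,255],[3.1,0,0,2,-27,-13,255],[2.8,0,0,1,-26,-9,255],[2.4,0,0,1,-22,-7,255],[2,0,0,1,-19,-6,255],[1.5,0,0,1,-14,-3,255],[0.9,0,0,0,-8,-2,255],[0.3,0,0,1,-3,0,255],[0,0,0,7,0,0,255],[0,0,0,21,0,0,255],[0,0,0,31,0,0,255],[0,0,0,36,0,0,255],[0,0,0,38,0,-1,255],[0,0,0,35,0,0,255]]
[[0,0,0,31,0,0,255],[0,0,0,21,0,0,255],[0,0,0,8,0,0,255]]
```

>>> play_rows --pt "0 1.5 0 -5 0 9 255" --pt "0 2.9 0 -11 -1 15 255" --pt "0 1.6 0 -6 0 9 255" --pt "0 1.6 0 0 0 0 255" --pt "0 4.3 0 0 -1 2 255" --pt "0 5.9 0 0 0 2 255" --pt "0 6.4 0 0 -1 2 255" --pt "0 5.8 0 -1 -1 2 255" --pt "0 4.3 0 -1 0 2 255" --pt "0 1.7 0 0 -1 0 255" --pt "0.3 0 0 0 0 -3 255" --pt "0.9 0 0 1 -3 -8 255" --pt "1.5 0 0 0 -4 -14 255" --pt "2 0 0 1 -6 -18 255" --pt "2.4 0 0 2 -8 -22 255" --pt "2.8 0 0 1 -11 -25 255" --pt "3.1 0 0 1 -13 -28 255" --pt "3.4 0 0 2 -16 -29 255" --pt "3.6 0 0 2 -19 -29 255" --pt "3.8 0 0 2 -21 -30 255"

```text
time_s: 21.97
tool_pos: [0.5364, 0.2365, 0.3184]
orientation: [[0.003, -0.718, 0.696], [0.0, 0.696, 0.718], [-1.0, -0.002, 0.002]]
contact_force: [1.3, -0.9, -2.0]
grip_width: 0.0095
```

>>> play_rows --pt "3.9 0 0 1 -24 -29 255" --pt "3.9 0 0 2 -27 -28 255" --pt "4 0 0 2 -28 -26 255" --pt "3.9 0 0 2 -30 -24 255" --pt "3.8 0 0 2 -30 -21 255" --pt "3.6 0 0 2 -30 -18 255" --pt "3.4 0 0 1 -30 -15 255" --pt "3.1 0 0 2 -27 -13 255" --pt "2.8 0 0 1 -26 -9 255" --pt "2.4 0 0 1 -22 -7 255" --pt "2 0 0 1 -19 -6 255" --pt "1.5 0 0 1 -14 -3 255" --pt "0.9 0 0 0 -8 -2 255" --pt "0.3 0 0 1 -3 0 255" --pt "0 0 0 0 0 0 255"

```text
time_s: 23.22
tool_pos: [0.5085, -0.1447, 0.2997]
orientation: [[0.002, -0.114, 0.993], [-0.001, 0.993, 0.114], [-1.0, -0.001, 0.002]]
contact_force: [0.4, 0.0, -2.3]
grip_width: 0.0095
```

```bash
python3 - <<'E'
from h import *
o=get_obs(); print(o["time_s"],o["tool_pos"],o["orientation"],o["contact_force"],o["grip_width"])
w=snapshot("wrist");sc=snapshot("side")
print(s(mark_of("side","odd1")),s(mark_of("wrist","odd1")),s(mark_of("side","lid")))
cv2.imwrite("pics/w11.png",cv2.resize(np.hstack([w,sc]),(800,300)))
E
```

```text
23.2167 [ 0.5085 -0.1447  0.2997] [[ 0.0022 -0.1139  0.9935]
 [-0.001   0.9935  0.1139]
 [-1.     -0.0013  0.0021]] [ 0.3679  0.0252 -2.3143] 0.009547738424319153
[([0.779, -0.307, 0.011], 0.95), ([0.711, -0.358, 0.008], 0.93), ([0.667, -0.216, 0.018], 0.67)] [([0.779, -0.31, 0.015], 0.76)] [([0.55, 0.109, -0.001], 0.87)]
```

View pics/w11.png

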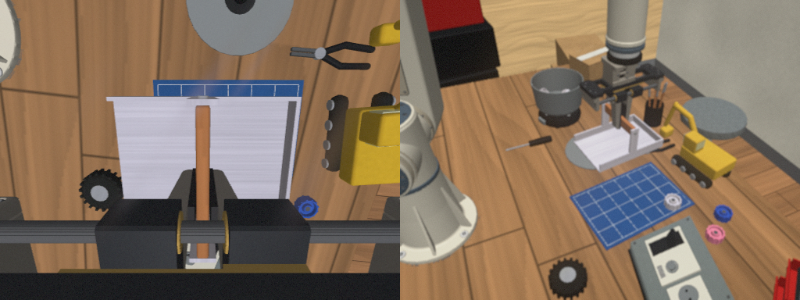

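>>> play_rows --pt "0 0 0 10 0 0 255" --pt "0 0 0 25 0 0 255" --pt "0 0 0 35 0 0 255" --pt "0 0 0 38 0 0 255" --pt "0 0 0 38 0 0 255" --pt "0 0 0 35 0 0 255" --pt "0 0 0 25 0 0 255" --pt "0 0 0 15 0 0 255" --pt "0 0 0 8 0 0 255" --pt "0 0 0 3 0 0 255" --pt "0 0 0 0 0 0 255"

```text
time_s: 24.38
tool_pos: [0.5094, -0.1443, 0.0674]
orientation: [[0.001, -0.116, 0.993], [-0.001, 0.993, 0.116], [-1.0, -0.001, 0.001]]
contact_force: [0.6, -0.1, -2.5]
grip_width: 0.0097
```

>>> play_rows --pt "0 0 0 1 0 0 255" --pt "0 0 0 1 0 0 255" --pt "0 0 0 0 0 0 255"

```text
time_s: 24.63
tool_pos: [0.5102, -0.1447, 0.0666]
orientation: [[0.003, -0.115, 0.993], [-0.002, 0.993, 0.115], [-1.0, -0.002, 0.003]]
contact_force: [0.4, 0.5, -1.4]
grip_width: 0.0092
```

Touching begins; one more mm, then release and rise.

>>> play_rows --pt "0 0 0 0.5 0 0 255" --pt "0 0 0 0 0 0 255" --pt "0 0 0 0 0 0 0" --pt "0 0 0 0 0 0 0" --pt "0 0 0 0 0 0 0" --pt "0 0 0 0 0 0 0" --pt "0 0 0 0 0 0 0" --pt "0 0 0 0 0 0 0" --pt "0 0 0 0 0 0 0" --pt "0 0 0 -15 0 0 0" --pt "0 0 0 -30 0 0 0" --pt "0 0 0 -40 0 0 0" --pt "0 0 0 -25 0 0 0"

```text
time_s: 25.72
tool_pos: [0.5099, -0.1446, 0.178]
orientation: [[0.003, -0.115, 0.993], [-0.002, 0.993, 0.115], [-1.0, -0.002, 0.003]]
contact_force: [1.1, 0.5, 0.1]
grip_width: 0.0811
```

```bash
python3 - <<'E'
from h import *
o=get_obs(); print(o["time_s"],o["tool_pos"],o["contact_force"],o["grip_width"],o["qpos"])
w=snapshot("wrist")
print(s(mark_of("wrist","odd1")),s(mark_of("wrist","tray")),s(mark_of("wrist","tray_mouth")),s(mark_of("wrist","mat")))
cv2.imwrite("pics/w12.png",w)
E
```

```text
25.7167 [ 0.5099 -0.1446  0.178 ] [1.0643 0.5313 0.0656] 0.081085241887702 [-0.2786  0.2447  1.8749 -0.0008  1.0186 -0.3938]
[([0.668, -0.219, 0.012], 0.89), ([0.711, -0.354, 0.012], 0.58)] [([0.512, -0.141, 0.004], 0.72)] [([0.416, -0.157, 0.01], 0.94)] []
```

View pics/w12.png

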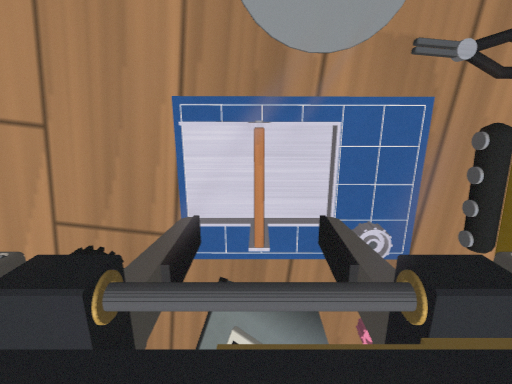

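```bash
python3 - <<'E'
from h import *
print(atz("wrist",(374,240),.02))
plan([(Rdown(-60),(.667,-.216,.13))],[12],0,ease=1)
E
```

```text
[ 0.6682 -0.2079  0.02  ]
max turn 5.6 max shift 15.0 n 12
[[5.6,0,0,4,-7,12,0],[5.5,0,0,3,-7,14,0],[5.6,0,0,4,-5,13,0],[5.5,0,0,4,-3,14,0],[5.6,0,0,4,-2,14,0],[5.5,0,0,3,-1,15,0],[5.6,0,0,4,0,14,0],[5.5,0,0,4,2,15,0],[5.6,0.1,0,4,4,14,0],[5.5,0,0,3,4,13,0],[5.6,0,0,4,6,14,0],[5.5,0,0,4,8,12,0]]
```

>>> play_rows --pt "5.6 0 0 4 -7 12 0" --pt "5.5 0 0 3 -7 14 0" --pt "5.6 0 0 4 -5 13 0" --pt "5.5 0 0 4 -3 14 0" --pt "5.6 0 0 4 -2 14 0" --pt "5.5 0 0 3 -1 15 0" --pt "5.6 0 0 4 0 14 0" --pt "5.5 0 0 4 2 15 0" --pt "5.6 0 0 4 4 14 0" --pt "5.5 0 0 3 4 13 0" --pt "5.6 0 0 4 6 14 0" --pt "5.5 0 0 4 8 12 0" --pt "0 0 0 0 0 0 0"

```text
time_s: 27.05
tool_pos: [0.6683, -0.2163, 0.1273]
orientation: [[-0.001, 0.868, 0.496], [-0.0, 0.496, -0.868], [-1.0, -0.001, -0.0]]
contact_force: [0.1, 0.9, 0.3]
grip_width: 0.0919
```

```bash
python3 - <<'E'
from h import *
o=get_obs(); print(o["time_s"],o["tool_pos"],o["grip_width"],o["qpos"])
w=snapshot("wrist")
m=mark_of("wrist","odd1");print(s(m),s(boxes_of("wrist","odd1")))
for d in m: print(proj("wrist",d["at"],o))
snapshot("side");print(s(mark_of("side","odd1")))
cv2.imwrite("pics/w13.png",w)
E
```

```text
27.05 [ 0.6683 -0.2163  0.1273] 0.09193711826604657 [-0.3148  0.5536  1.5229 -0.0008  1.0662  0.7371]
[([0.667, -0.218, 0.014], 0.8), ([0.78, -0.309, 0.013], 0.69), ([0.713, -0.357, 0.012], 0.56)] [([0.714, -0.352, 0.021], 0.8), ([0.78, -0.309, 0.023], 0.75), ([0.669, -0.216, 0.024], 0.59)]
[260.7076 189.258 ]
[390.6288 139.2301]
[387.8983 213.0382]
[([0.67, -0.217, 0.014], 0.97), ([0.781, -0.31, 0.014], 0.92), ([0.711, -0.355, 0.011], 0.59)]
```

View pics/w13.png

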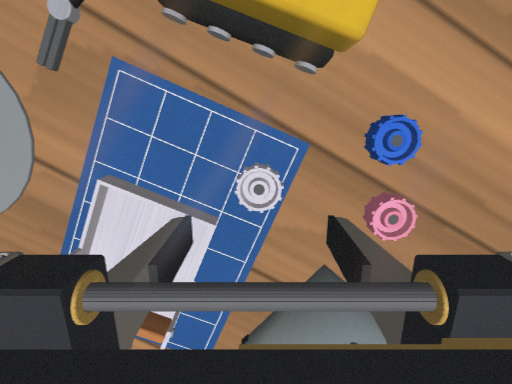

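```bash
python3 - <<'E'
from h import *
for z in (0,.06,.1): print(z,atz("wrist",(300,60),z),atz("wrist",(215,40),z))
E
```

```text
0 [ 0.7999 -0.1856  0.    ] [ 0.7725 -0.1018  0.    ]
0.06 [ 0.7858 -0.1841  0.06  ] [ 0.7639 -0.117   0.06  ]
0.1 [ 0.7764 -0.1831  0.1   ] [ 0.7581 -0.1272  0.1   ]
```

>>> play_rows --pt "0 0 0 15 0 0 0" --pt "0 0 0 30 0 0 0" --pt "0 0 0 35 0 0 0" --pt "0 0 0 25 0 0 0" --pt "0 0 0 12 0 0 0" --pt "0 0 0 3 0 0 0" --pt "0 0 0 0 0 0 0" --pt "0 0 0 0 0 0 255" --pt "0 0 0 0 0 0 255" --pt "0 0 0 0 0 0 255" --pt "0 0 0 0 0 0 255" --pt "0 0 0 0 0 0 255" --pt "0 0 0 0 0 0 255" --pt "0 0 0 0 0 0 255" --pt "0 0 0 0 0 0 255" --pt "0 0 0 0 0 0 255" --newtons 25

```text
time_s: 28.63
tool_pos: [0.6681, -0.2162, 0.0109]
orientation: [[0.002, 0.866, 0.5], [-0.001, 0.5, -0.866], [-1.0, 0.001, 0.002]]
contact_force: [-1.0, 0.6, 4.4]
grip_width: 0.0506
```

>>> play_rows --pt "0 0 0 0 0 0 255" --pt "0 0 0 0 0 0 255" --pt "0 0 0 -10 0 0 255" --pt "0 0 0 -25 0 0 255" --pt "0 0 0 -35 0 0 255" --pt "0 0 0 -40 0 0 255" --pt "0 0 0 -40 0 0 255" --pt "0 0 0 -40 0 0 255" --pt "0 0 0 -30 0 0 255" --pt "0 0 0 -20 0 0 255" --pt "0 0 0 0 0 0 255"

```text
time_s: 29.55
tool_pos: [0.6699, -0.2165, 0.2567]
orientation: [[0.009, 0.866, 0.5], [-0.004, 0.5, -0.866], [-1.0, 0.006, 0.008]]
contact_force: [-0.1, 0.5, -0.7]
grip_width: 0.0507
```

```bash
python3 - <<'E'
from h import *
o=get_obs(); print(o["time_s"],o["tool_pos"],o["grip_width"],o["contact_force"])
cv2.imwrite("pics/w14.png",snapshot("wrist"))
snapshot("scene");print(s(mark_of("scene","lid")),s(mark_of("scene","lid_knob")))
plan([(Rdown(30),(.513,.366,.27))],[22],255,ease=2)
E
```

```text
29.55 [ 0.6699 -0.2165  0.2567] 0.05068248838429932 [-0.1356  0.4535 -0.6548]
[([0.549, 0.109, 0.004], 0.91), ([0.51, -0.144, 0.006], 0.34)] [([0.548, 0.109, 0.034], 0.58), ([0.548, 0.109, 0.0], 0.18)]
max turn 6.1 max shift 37.0 n 22
[[-0.5,0,0,0,1,-3,255],[-1.6,0,0,0,3,-10,255],[-2.5,0,0,-1,5,-16,255],[-3.2,0,0,-1,7,-21,255],[-4,0,0,-1,11,-24,255],[-4.6,0,0,-1,14,-28,255],[-5.1,0,0,-1,17,-29,255],[-5.5,0,0,-1,22,-29,255],[-5.9,0,0,-2,27,-29,255],[-6,0,0,-1,30,-27,255],[-6.1,0,0,-2,33,-24,255],[-6.1,0,0,-1,35,-20,255],[-6,-0.1,0,-2,37,-16,255],[-5.8,0,0,-1,37,-12,255],[-5.5,0,0,-1,36,-8,255],[-5.1,0,0,-2,34,-4,255],[-4.6,0,0,-1,31,0,255],[-4,0,0,-1,26,1,255],[-3.3,0,0,0,22,3,255],[-2.5,0,0,-1,16,3,255]]
[[-1.5,0,0,0,10,3,255],[-0.6,0,0,-1,4,0,255]]
```

View pics/w14.png

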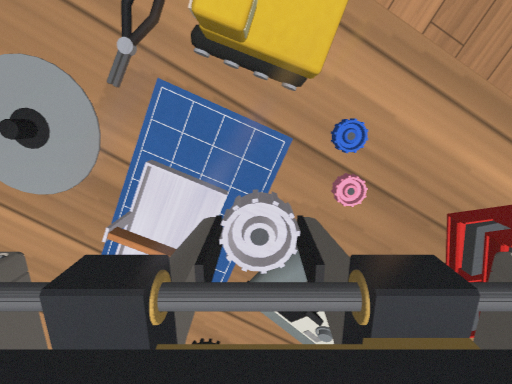

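>>> play_rows --pt "-0.5 0 0 0 1 -3 255" --pt "-1.6 0 0 0 3 -10 255" --pt "-2.5 0 0 -1 5 -16 255" --pt "-3.2 0 0 -1 7 -21 255" --pt "-4 0 0 -1 11 -24 255" --pt "-4.6 0 0 -1 14 -28 255" --pt "-5.1 0 0 -1 17 -29 255" --pt "-5.5 0 0 -1 22 -29 255" --pt "-5.9 0 0 -2 27 -29 255" --pt "-6 0 0 -1 30 -27 255" --pt "-6.1 0 0 -2 33 -24 255" --pt "-6.1 0 0 -1 35 -20 255" --pt "-6 0 0 -2 37 -16 255" --pt "-5.8 0 0 -1 37 -12 255" --pt "-5.5 0 0 -1 36 -8 255" --pt "-5.1 0 0 -2 34 -4 255" --pt "-4.6 0 0 -1 31 0 255" --pt "-4 0 0 -1 26 1 255" --pt "-3.3 0 0 0 22 3 255" --pt "-2.5 0 0 -1 16 3 255"

```text
time_s: 31.42
tool_pos: [0.5152, 0.3543, 0.2702]
orientation: [[0.0, -0.475, 0.88], [-0.001, 0.88, 0.475], [-1.0, -0.001, -0.0]]
contact_force: [-0.2, -0.2, -0.5]
grip_width: 0.0502
```

>>> play_rows --pt "-1.5 0 0 0 10 3 255" --pt "-0.6 0 0 -1 4 0 255" --pt "0 0 0 0 0 0 255"

```text
time_s: 31.67
tool_pos: [0.513, 0.3659, 0.2716]
orientation: [[0.001, -0.502, 0.865], [-0.001, 0.865, 0.502], [-1.0, -0.002, 0.0]]
contact_force: [-0.7, -0.7, -2.1]
grip_width: 0.0504
```

```bash
python3 - <<'E'
from h import *
o=get_obs(); print(o["time_s"],o["tool_pos"],o["grip_width"],o["contact_force"])
cv2.imwrite("pics/w15.png",snapshot("wrist")); print(s(mark_of("wrist","tumbler")))
print(rows(Rdown(30),(.513,.366,.155)))
E
```

```text
31.6667 [0.513  0.3659 0.2716] 0.05044579794183276 [-0.7402 -0.733  -2.0832]
[([0.512, 0.364, -0.001], 0.84)]
(array([-0.0306,  0.019 ,  0.1196]), array([116.597 ,   1.6728,   0.038 ]))
```

View pics/w15.png

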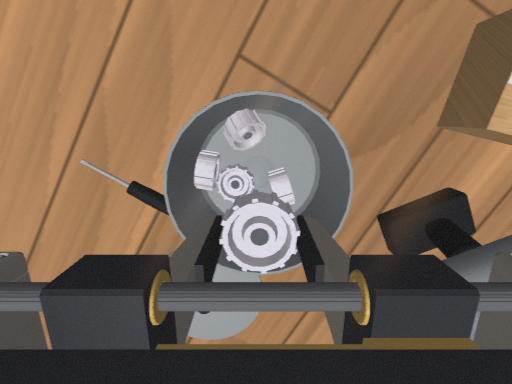

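>>> play_rows --pt "0 0 0 15 0 0 255" --pt "0 0 0 30 0 0 255" --pt "0 0 0 35 0 0 255" --pt "0 0 0 20 0 0 255" --pt "0 0 0 10 0 0 255" --pt "0 0 0 0 0 0 255" --pt "0 0 0 0 0 0 90" --pt "0 0 0 0 0 0 90" --pt "0 0 0 0 0 0 60" --pt "0 0 0 0 0 0 60" --pt "0 0 0 0 0 0 60" --pt "0 0 0 -20 0 0 60" --pt "0 0 0 -40 0 0 60" --pt "0 0 0 -40 0 0 60" --pt "0 0 0 -10 0 0 60"

```text
time_s: 33.02
tool_pos: [0.5158, 0.3672, 0.2787]
orientation: [[0.009, -0.501, 0.866], [0.004, 0.866, 0.5], [-1.0, -0.001, 0.009]]
contact_force: [1.0, 0.1, 1.0]
grip_width: 0.0704
```

```bash
python3 - <<'E'
from h import *
o=get_obs(); print(o["time_s"],o["tool_pos"],o["grip_width"],o["contact_force"])
cv2.imwrite("pics/w16.png",snapshot("wrist"))
sc=snapshot("scene");cv2.imwrite("pics/sc16.png",sc);print(s(mark_of("scene","odd1")),s(mark_of("scene","lid")),s(mark_of("scene","lid_knob")))
si=snapshot("side");cv2.imwrite("pics/si16.png",si);print(s(mark_of("side","odd1")),s(mark_of("side","lid")),s(mark_of("side","lid_knob")))
E
```

```text
33.0167 [0.5158 0.3672 0.2787] 0.0703828709998317 [0.9581 0.1308 1.0184]
[([0.713, -0.358, 0.006], 0.66), ([0.506, 0.386, 0.092], 0.65), ([0.779, -0.312, 0.01], 0.65)] [([0.548, 0.11, 0.003], 0.77), ([0.534, -0.368, 0.075], 0.6)] [([0.551, 0.109, 0.036], 0.69), ([0.412, -0.153, 0.003], 0.26)]
[([0.713, -0.358, 0.011], 0.9), ([0.781, -0.309, 0.01], 0.78), ([0.511, 0.389, 0.092], 0.41)] [([0.505, -0.425, 0.098], 0.75), ([0.549, 0.111, 0.002], 0.63)] [([0.548, 0.104, 0.035], 0.86)]
```

View pics/w16.png

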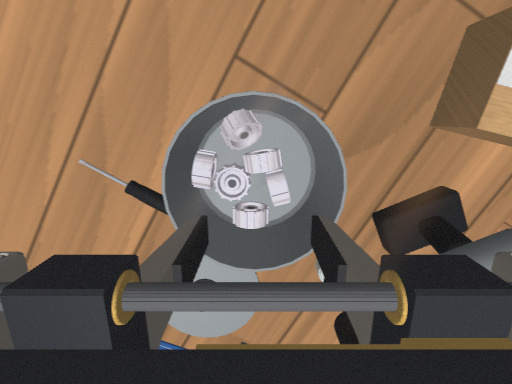

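View pics/sc16.png

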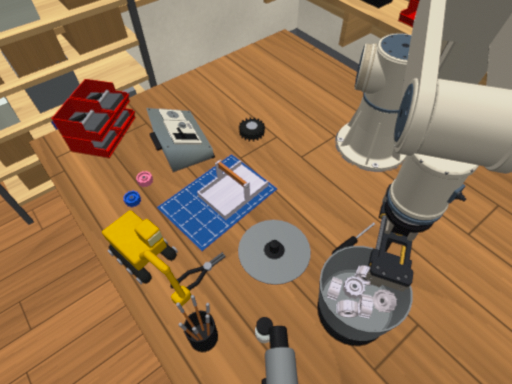

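View pics/si16.png

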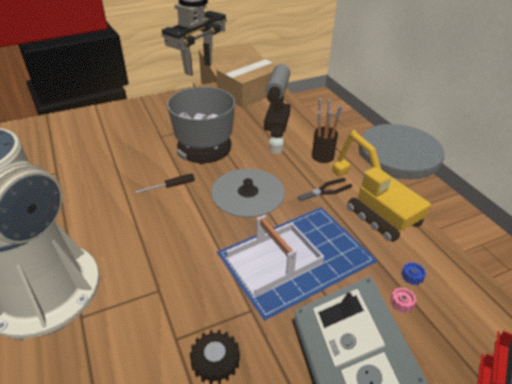

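```bash
python3 - <<'E'
from h import *
plan([(Rdown(15),(.549,.109,.16))],[13],40,ease=2)
E
```

```text
max turn 1.8 max shift 29.0 n 13
[[0.3,0,0,2,-4,-2,40],[0.7,0,0,5,-11,-4,40],[1,0,0,8,-18,-7,40],[1.4,0,0,10,-22,-8,40],[1.6,0,0,12,-25,-8,40],[1.6,0,0.1,12,-28,-9,40],[1.8,0,0,13,-29,-8,40],[1.7,-0.1,0,12,-28,-7,40],[1.5,0,0,12,-26,-5,40],[1.4,0,0,10,-23,-4,40],[1.1,0,0,7,-18,-3,40],[0.7,0,0,6,-12,-2,40],[0.2,0,0,1,-5,-1,40]]
```

>>> play_rows --pt "0.3 0 0 2 -4 -2 40" --pt "0.7 0 0 5 -11 -4 40" --pt "1 0 0 8 -18 -7 40" --pt "1.4 0 0 10 -22 -8 40" --pt "1.6 0 0 12 -25 -8 40" --pt "1.6 0 0 12 -28 -9 40" --pt "1.8 0 0 13 -29 -8 40" --pt "1.7 0 0 12 -28 -7 40" --pt "1.5 0 0 12 -26 -5 40" --pt "1.4 0 0 10 -23 -4 40" --pt "1.1 0 0 7 -18 -3 40" --pt "0.7 0 0 6 -12 -2 40" --pt "0.2 0 0 1 -5 -1 40" --pt "0 0 0 0 0 0 40"

```text
time_s: 34.63
tool_pos: [0.549, 0.1079, 0.1615]
orientation: [[0.0, -0.258, 0.966], [-0.001, 0.966, 0.258], [-1.0, -0.001, 0.0]]
contact_force: [-0.3, 0.6, 1.0]
grip_width: 0.0773
```

```bash
python3 - <<'E'
from h import *
o=get_obs(); print(o["time_s"],o["tool_pos"],o["orientation"],o["grip_width"])
w=snapshot("wrist")
m=mark_of("wrist","lid_knob");l=mark_of("wrist","lid");print(s(m),s(l))
# fit lid disc ellipse centre
hsv=cv2.cvtColor(w,cv2.COLOR_BGR2HSV); mask=((hsv[...,1]<40)&(hsv[...,2]>90)).astype(np.uint8)
cv2.imwrite("pics/w17.png",w)
snapshot("side");print(s(mark_of("side","lid")),s(mark_of("side","lid_knob")))
E
```

```text
34.6333 [0.549  0.1079 0.1615] [[ 0.0004 -0.2578  0.9662]
 [-0.0014  0.9662  0.2578]
 [-1.     -0.0015  0.    ]] 0.07731567778451631
[([0.55, 0.109, 0.033], 0.94)] [([0.553, 0.11, 0.002], 0.85), ([0.553, 0.109, 0.036], 0.37)]
[([0.547, 0.11, 0.004], 0.7)] [([0.552, 0.105, 0.037], 0.91), ([0.51, 0.366, 0.001], 0.68)]
```

View pics/w17.png

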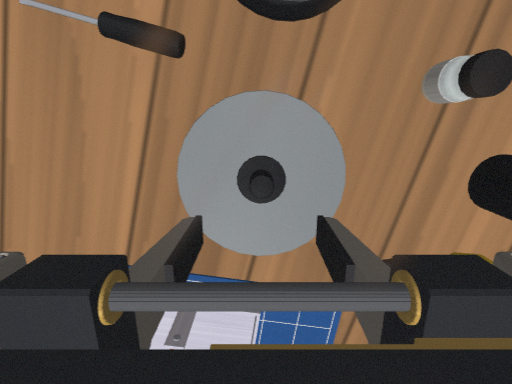

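```bash
python3 - <<'E'
from h import *
o=get_obs()
P=[atz("wrist",q,.013,o)[:2] for q in [(178,173),(346,173),(262,91),(262,255)]]
print(P,(P[0]+P[1])/2,(P[2]+P[3])/2,np.linalg.norm(P[0]-P[1]),np.linalg.norm(P[2]-P[3]))
print(atz("wrist",(261.5,184),.049,o))
E
```

```text
[array([0.4521, 0.0935]), array([0.6486, 0.1464]), array([0.5257, 0.2101]), array([0.5792, 0.0138])] [0.5503 0.1199] [0.5524 0.112 ] 0.20342341230509964 0.20350122327479234
[0.5506 0.1149 0.049 ]
```

>>> play_rows --pt "0 0 0 15 3 2 40" --pt "0 0 0 30 0 0 40" --pt "0 0 0 38 0 0 40" --pt "0 0 0 30 0 0 40" --pt "0 0 0 20 0 0 40" --pt "0 0 0 8 0 0 40" --pt "0 0 0 3 0 0 40" --pt "0 0 0 0 0 0 40"

```text
time_s: 35.6
tool_pos: [0.5509, 0.1127, 0.0181]
orientation: [[0.001, -0.26, 0.966], [-0.001, 0.966, 0.26], [-1.0, -0.001, 0.001]]
contact_force: [0.4, -0.1, 0.3]
grip_width: 0.0774
```

>>> play_rows --pt "0 0 0 0 0 0 255" --pt "0 0 0 0 0 0 255" --pt "0 0 0 0 0 0 255" --pt "0 0 0 0 0 0 255" --pt "0 0 0 0 0 0 255" --pt "0 0 0 0 0 0 255" --pt "0 0 0 0 0 0 255" --pt "0 0 0 0 0 0 255" --pt "0 0 0 0 0 0 255" --pt "0 0 0 0 0 0 255" --pt "0 0 0 0 0 0 255" --pt "0 0 0 0 0 0 255" --pt "0 0 0 0 0 0 255" --newtons 40

```text
time_s: 36.68
tool_pos: [0.5507, 0.1123, 0.018]
orientation: [[0.001, -0.259, 0.966], [-0.001, 0.966, 0.259], [-1.0, -0.001, 0.001]]
contact_force: [-1.5, 0.2, 3.8]
grip_width: 0.0276
```

>>> play_rows --pt "0 0 0 -8 0 0 255" --pt "0 0 0 -20 0 0 255" --pt "0 0 0 -30 0 0 255" --pt "0 0 0 -38 0 0 255" --pt "0 0 0 -38 0 0 255" --pt "0 0 0 -38 0 0 255" --pt "0 0 0 -38 0 0 255" --pt "0 0 0 -25 0 0 255" --pt "0 0 0 -12 0 0 255" --pt "0 0 0 0 0 0 255" --pt "0 0 0 0 0 0 255"

```text
time_s: 37.6
tool_pos: [0.5499, 0.1125, 0.2641]
orientation: [[0.001, -0.259, 0.966], [-0.001, 0.966, 0.259], [-1.0, -0.001, 0.0]]
contact_force: [-0.2, -0.3, -1.9]
grip_width: 0.0273
```

```bash
python3 - <<'E'
from h import *
o=get_obs(); print(o["time_s"],o["tool_pos"],o["grip_width"],o["contact_force"])
w=snapshot("wrist");cv2.imwrite("pics/w18.png",w)
R=np.array(o["orientation"]);p=np.array(o["tool_pos"])
for t in ["lid","lid_knob"]:
    m=mark_of("wrist",t);print(s(m),[R.T@(np.array(d["at"])-p)*1000 for d in m])
snapshot("side")
for t in ["lid","lid_knob"]:
    m=mark_of("side",t);print(s(m),[R.T@(np.array(d["at"])-p)*1000 for d in m])
# predicted flange outline, lid axis at tool origin
for q in [(5,0,103),(5,0,-103),(5,103,0)]: print(q,proj("wrist",p+R@np.array(q)/1000,o))
plan([(Rdown(30),(.513,.366,.265))],[13],255,ease=2)
E
```

```text
37.6 [0.5499 0.1125 0.2641] 0.027321788081863575 [-0.1596 -0.2886 -1.8732]
[([0.552, 0.111, 0.246], 0.71)] [array([18.2327, -1.7167,  1.4074])]
[([0.552, 0.11, 0.279], 0.97)] [array([-14.7655,  -2.9303,   1.5228])]
[([0.549, 0.112, 0.246], 0.6), ([0.548, 0.105, 0.28], 0.24)] [array([18.4292,  0.1613, -0.5736]), array([-15.7625,  -6.6718,  -3.8295])]
[([0.544, 0.107, 0.281], 0.86)] [array([-16.468 ,  -3.756 ,  -6.9807])]
(5, 0, 103) [406.5944 227.0041]
(5, 0, -103) [113.0098 227.0237]
(5, 103, 0) [259.9859  67.8793]
max turn 1.7 max shift 28.0 n 13
[[-0.3,0,0,0,4,1,255],[-0.7,0,0,0,12,1,255],[-1,0,0,0,18,2,255],[-1.4,0,0,0,23,4,255],[-1.5,0,0,-1,27,5,255],[-1.7,0,0,0,28,6,255],[-1.7,-0.1,0,0,28,6,255],[-1.7,0,0,0,28,8,255],[-1.6,0,0,0,26,8,255],[-1.3,0,0.1,-1,22,7,255],[-1.1,0,0,0,17,6,255],[-0.7,0,0,0,11,4,255],[-0.3,0,0,0,4,2,255]]
```

View pics/w18.png

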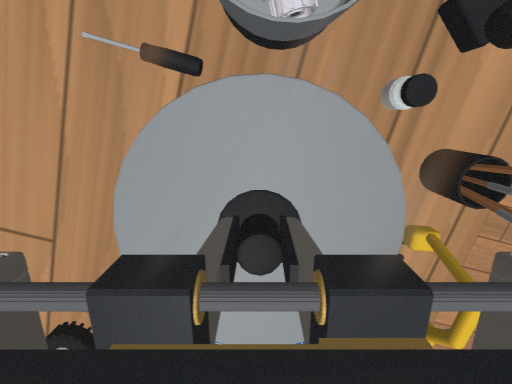

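```bash
python3 - <<'E'
from h import *
from scipy.optimize import least_squares
w=cv2.imread("pics/w18.png").astype(int)
o=get_obs();R=np.array(o["orientation"]);p=np.array(o["tool_pos"])
# edge: rows 80..230, first/last pixel where saturation low (grey) 
hsv=cv2.cvtColor(w.astype(np.uint8),cv2.COLOR_BGR2HSV)
g=((w.max(2)-w.min(2))<30)&(w.max(2)>85)
num,lab=cv2.connectedComponents(g.astype(np.uint8)); m=lab==lab[130,260]
pts=[]
for c in range(150,371,10):
    r=np.where(m[:,c])[0]; pts.append((c,r.min()-.5))
for r in range(130,231,8):
    c=np.where(m[r])[0]; pts+= [(c.min()-.5,r),(c.max()+.5,r)]
pts=np.array(pts,float)
M=camera_model("wrist")["tool_from_camera"];k=K(camera_model("wrist"))
def f(v):
    y0,z0,x0=v
    d=(np.linalg.inv(k)@np.c_[pts,np.ones(len(pts))].T); d=M[:3,:3]@d; c=M[:3,3]*1
    t=(x0/1000-c[0])/d[0]; P=(c[:,None]+d*t)*1000
    return np.hypot(P[1]-y0,P[2]-z0)-103
r=least_squares(f,[0,0,5],loss="soft_l1"); print(r.x,np.abs(f(r.x)).mean(), np.round(f(r.x),1))
r=least_squares(lambda v:f([v[0],v[1],5]),[0,0],loss="soft_l1"); print(r.x)
E
```

```text
[-2.7382 -0.4588  6.9397] 0.1860749945725055 [-0.1  0.1  0.1 -0.2  0.1  0.3 -0.1 -0.1  0.3 -0.   0.  -0.1  0.1  0.1
 -0.1  0.1  0.2  0.1 -0.   0.3 -0.3 -0.2  0.2  0.1 -0.5 -0.3  0.1 -0.2
  0.1 -0.4  0.  -0.1 -0.3 -0.1  0.4 -0.3  0.1 -0.2 -0.4  0.3  0.1 -0.2
  0.3  0.3  0.1  0.4 -0.5  0.3  0. ]
[-3.3239 -0.4411]
```

```bash
python3 - <<'E'
from h import *
from scipy.optimize import least_squares
w=cv2.imread("pics/w15.png").astype(int)
g=((w.max(2)-w.min(2))<28)
m=g
pts=[]
for c in range(190,331,6):
    r=np.where(m[60:180,c])[0]; pts.append((c,r.min()+60-.5))
for r in range(130,176,5):
    c=np.where(m[r,150:258])[0]; d=np.where(m[r,262:372])[0]
    pts+= [(c.min()+150-.5,r),(d.max()+262+.5,r)]
pts=np.array(pts,float)
M=camera_model("wrist")["tool_from_camera"];k=K(camera_model("wrist"))
p=np.array([.513,.3659,.2716]);
R=Rdown(30.1)
x0=271.6-170
def f(v):
    y0,z0,xx=v
    d=(np.linalg.inv(k)@np.c_[pts,np.ones(len(pts))].T); d=M[:3,:3]@d; c=M[:3,3]*1
    t=(xx/1000-c[0])/d[0]; P=(c[:,None]+d*t)*1000
    return np.hypot(P[1]-y0,P[2]-z0)-100
r=least_squares(f,[0,0,x0],loss="soft_l1"); print(r.x,np.round(f(r.x),1)); 
v=least_squares(lambda v:f([v[0],v[1],x0]),[0,0],loss="soft_l1").x; print(v, x0)
print("world centre",p+R@np.array([0,v[0],v[1]])/1000)
E
```

```text
[ -0.4269  -1.5525 103.9007] [-0.3  0.1 -0.4  0.5  0.2 -0.4  0.2  0.3 -0.1 -0.2  0.1 -0.1 -0.1 -0.6
  0.1  0.3 -0.1 -0.1  0.3  0.3 -0.1 -0.  -0.1 -0.2  0.3  0.3  0.1  0.
 -0.7  0.1 -0.2 -0.3  0.6  0.5 -0.1 -0.2 -0.6 -0.7  0.3  0.2  0.4  0.3
 -0.1 -0.2]
[-0.8487 -1.5468] 101.60000000000002
world centre [0.5121 0.3644 0.2716]
```

```bash
python3 - <<'E'
from h import *
plan([(Rdown(30),(.511,.3673,.265))],[13],255,ease=2)
E
```

```text
max turn 1.7 max shift 29.0 n 13
[[-0.3,0,0,0,4,0,255],[-0.7,0,0,0,12,2,255],[-1,0,0,0,19,2,255],[-1.4,0,0,0,23,4,255],[-1.5,0,0,-1,26,4,255],[-1.7,0,0,0,29,6,255],[-1.7,-0.1,0,0,28,7,255],[-1.7,0,0,0,29,7,255],[-1.6,0,0,0,25,7,255],[-1.3,0,0.1,-1,22,8,255],[-1.1,0,0,0,18,6,255],[-0.7,0,0,0,11,4,255],[-0.3,0,0,0,4,2,255]]
```

>>> play_rows --pt "-0.3 0 0 0 4 0 255" --pt "-0.7 0 0 0 12 2 255" --pt "-1 0 0 0 19 2 255" --pt "-1.4 0 0 0 23 4 255" --pt "-1.5 0 0 -1 26 4 255" --pt "-1.7 0 0 0 29 6 255" --pt "-1.7 0 0 0 28 7 255" --pt "-1.7 0 0 0 29 7 255" --pt "-1.6 0 0 0 25 7 255" --pt "-1.3 0 0 -1 22 8 255" --pt "-1.1 0 0 0 18 6 255" --pt "-0.7 0 0 0 11 4 255" --pt "-0.3 0 0 0 4 2 255" --pt "0 0 0 0 0 0 255" --pt "0 0 0 20 0 0 255" --pt "0 0 0 30 0 0 255" --pt "0 0 0 15 0 0 255" --pt "0 0 0 5 0 0 255" --pt "0 0 0 0 0 0 255"

```text
time_s: 39.48
tool_pos: [0.5118, 0.3659, 0.1954]
orientation: [[-0.001, -0.499, 0.866], [-0.003, 0.866, 0.499], [-1.0, -0.002, -0.002]]
contact_force: [-0.1, 0.1, -1.6]
grip_width: 0.0271
```

```bash
python3 - <<'E'
from h import *
o=get_obs(); print(o["time_s"],o["tool_pos"],o["orientation"],o["contact_force"])
w=snapshot("wrist");cv2.imwrite("pics/w19.png",w)
sc=snapshot("scene");si=snapshot("side")
cv2.imwrite("pics/w19b.png",cv2.resize(np.hstack([sc[220:384,290:450],si[50:214,120:280]]),(800,410),interpolation=cv2.INTER_CUBIC))
E
```

```text
39.4833 [0.5118 0.3659 0.1954] [[-0.0007 -0.4994  0.8664]
 [-0.0029  0.8664  0.4994]
 [-1.     -0.0022 -0.0021]] [-0.1437  0.1131 -1.6036]
```

View pics/w19b.png

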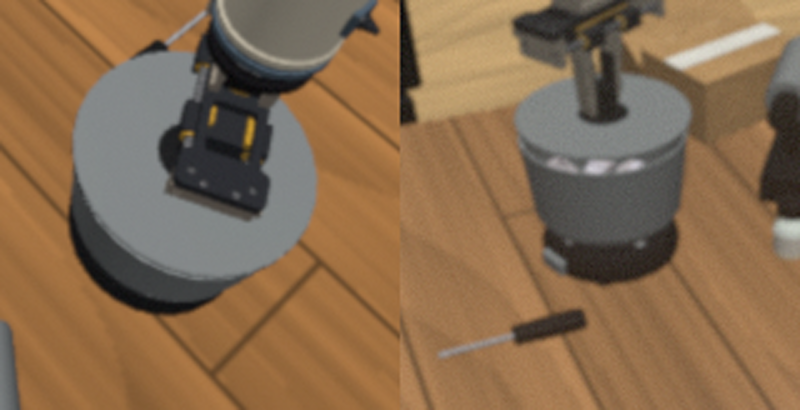

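View pics/w19.png

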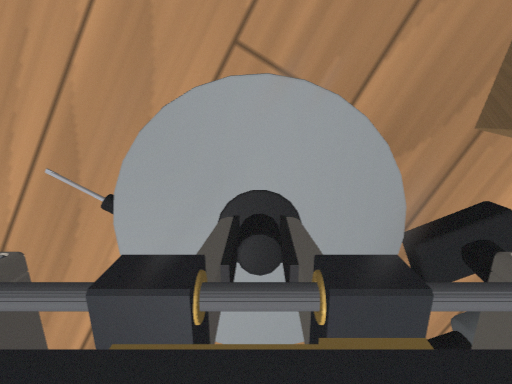

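>>> play_rows --pt "0 0 0 5 1 0 255" --pt "0 0 0 5 0 0 255" --pt "0 0 0 3 0 0 255" --pt "0 0 0 0 0 0 255"

```text
time_s: 39.97
tool_pos: [0.5114, 0.3679, 0.1829]
orientation: [[0.001, -0.501, 0.866], [-0.002, 0.866, 0.501], [-1.0, -0.002, -0.0]]
contact_force: [0.1, -0.4, -1.6]
grip_width: 0.0275
```

>>> play_rows --pt "0 0 0 1 0 0 255" --pt "0 0 0 1 0 0 255" --pt "0 0 0 0 0 0 255"

```text
time_s: 40.22
tool_pos: [0.5117, 0.3682, 0.1815]
orientation: [[0.001, -0.5, 0.866], [-0.001, 0.866, 0.5], [-1.0, -0.002, 0.001]]
contact_force: [-1.0, -0.1, -1.1]
grip_width: 0.0275
```

>>> play_rows --pt "0 0 0 1 0 0 255" --pt "0 0 0 0.5 0 0 255" --pt "0 0 0 0 0 0 255"

```text
time_s: 40.47
tool_pos: [0.5119, 0.3683, 0.1804]
orientation: [[0.002, -0.5, 0.866], [-0.001, 0.866, 0.5], [-1.0, -0.002, 0.001]]
contact_force: [0.0, -0.4, 1.0]
grip_width: 0.0273
```

Contact at the expected seated height (z 0.180). Releasing.

>>> play_rows --pt "0 0 0 0 0 0 100" --pt "0 0 0 0 0 0 100" --pt "0 0 0 0 0 0 60" --pt "0 0 0 0 0 0 60" --pt "0 0 0 0 0 0 60" --pt "0 0 0 -8 0 0 60" --pt "0 0 0 -25 0 0 60" --pt "0 0 0 -40 0 0 60" --pt "0 0 0 -40 0 0 60" --pt "0 0 0 -20 0 -20 60" --pt "0 0 0 0 0 -40 60" --pt "0 0 0 0 0 -40 60" --pt "0 0 0 0 0 -30 60" --pt "0 0 0 0 0 0 60"

```text
time_s: 41.63
tool_pos: [0.3949, 0.3008, 0.3139]
orientation: [[0.0, -0.501, 0.866], [-0.002, 0.866, 0.501], [-1.0, -0.002, -0.001]]
contact_force: [0.4, 0.2, 0.4]
grip_width: 0.07
```

```bash
python3 - <<'E'
from h import *
o=get_obs(); print(o["time_s"],o["tool_pos"],o["contact_force"])
w=snapshot("wrist");cv2.imwrite("pics/w20.png",w); print(s(mark_of("wrist","lid")))
sc=snapshot("scene");si=snapshot("side")
for c in ["scene","side"]:
  for t in ["lid","tumbler","tray","lever_tip","tyre","glue","screwdriver","pliers","odd1"]: print(c,t,s(mark_of(c,t)))
cv2.imwrite("pics/w20b.png",cv2.resize(np.hstack([sc[220:384,290:450],si[50:214,120:280]]),(800,410),interpolation=cv2.INTER_CUBIC))
cv2.imwrite("pics/w20c.png",cv2.resize(np.hstack([sc,si]),(800,300)))
E
```

```text
41.6333 [0.3949 0.3008 0.3139] [0.3611 0.1803 0.3771]
[([0.516, 0.363, 0.163], 0.92)]
scene lid [([0.513, 0.362, 0.164], 0.7)]
scene tumbler [([0.512, 0.368, 0.002], 0.62), ([0.352, 0.23, 0.001], 0.53)]
scene tray [([0.51, -0.14, 0.004], 0.73)]
scene lever_tip [([0.547, -0.372, 0.125], 0.4)]
scene tyre [([0.291, -0.322, -0.002], 0.66), ([0.35, 0.232, -0.001], 0.58)]
scene glue [([0.718, 0.268, -0.002], 0.66)]
scene screwdriver [([0.567, -0.152, 0.0], 0.73), ([0.347, 0.228, -0.002], 0.67), ([0.548, -0.372, 0.124], 0.65)]
scene pliers [([0.73, 0.031, 0.002], 0.63), ([0.532, -0.37, 0.079], 0.33)]
scene odd1 [([0.711, -0.356, 0.008], 0.68), ([0.781, -0.313, 0.013], 0.68)]
side lid [([0.348, 0.23, -0.001], 0.63), ([0.508, 0.368, 0.164], 0.59)]
side tumbler [([0.509, 0.366, 0.001], 0.82)]
side tray [([0.512, -0.143, 0.005], 0.8)]
side lever_tip [([0.547, -0.377, 0.126], 0.76)]
side tyre [([0.416, -0.149, 0.005], 0.72), ([0.291, -0.32, -0.003], 0.57)]
side glue [([0.719, 0.266, 0.001], 0.84)]
side screwdriver [([0.349, 0.23, -0.001], 0.54)]
side pliers [([0.728, 0.032, -0.002], 0.59)]
side odd1 [([0.779, -0.312, 0.012], 0.63), ([0.711, -0.359, 0.009], 0.55)]
```

View pics/w20b.png

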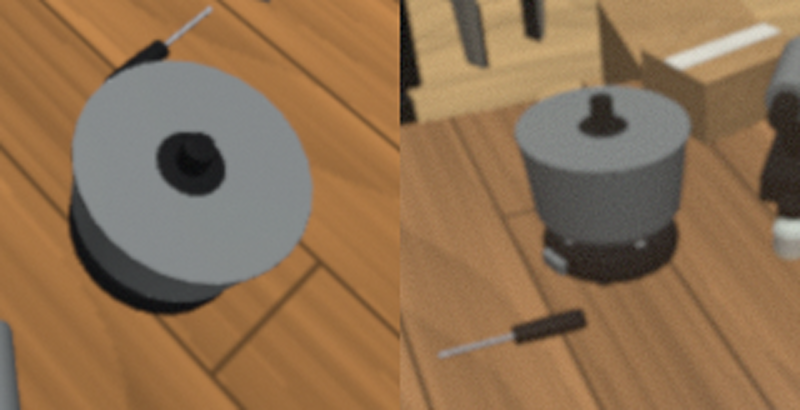

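View pics/w20c.png

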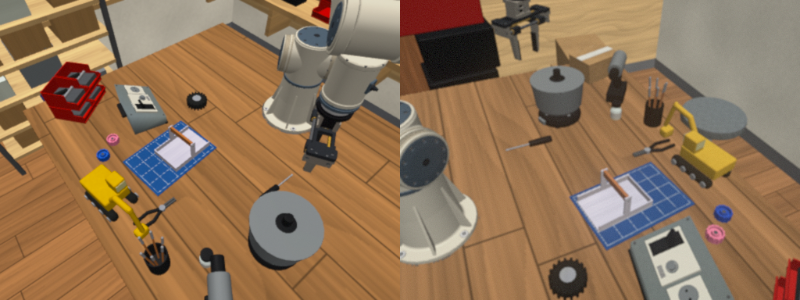

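View pics/w20.png

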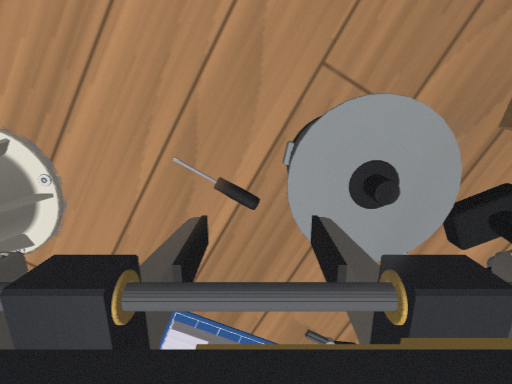

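```bash
python3 -c "
from workcell import *
print(finish_job())"
```

```text
the job is handed in; nothing more can be done
None
```

The whole job is done and handed in at about 43 s of the 210 s allowed.

- **Breaker:** I pressed the test button until about 4.4 N. The lever dropped, and I lifted it back until it stayed on. It was still up in the last pictures.
- **Castings:** I carried the tray by its bar to the tumbler and tipped all five castings off its open end; none went astray. The mat held one odd casting, which I put in the bowl too. I counted six in the bowl before the lid went on.
- **Tray:** It lies flat and empty on the mat, in line with its edges.
- **Lid:** It met the rim at the expected height. The cameras put its origin at 163 to 164 mm, against 162 mm when seated, and centred on the bowl to within the networks' accuracy of about 4 mm.

The glue, screwdriver, tyre, pliers and the blue and pink wheels read the same positions as at the start, and the gripper is clear of everything. Neither the odd casting nor the lid was seen to be knocked aside.

The networks sometimes reported things in the wrong place, such as a lid at the screwdriver. I checked these against the pictures and ignored them. No other check failed.

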